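Lock the gearbox spindle and press the gear home on its splines

ROBOT

A 7-joint arm with a two-finger parallel gripper is mounted at the origin on a cart in front of the work surface, level with it; the furniture and walls round the work are solid. World frame = base frame: x ahead of the robot, y to its left, z up, the work surface at z = 0. Lengths are in m, angles in rad, forces in N, time in s.
With the tool pointing down it reaches from about 0.425 to 0.875 m from the base axis. Payload 4.7 kg.
Tool frame: the origin (TCP) lies midway between the tips of the shut fingers; the grasp point (between the pads) lies 19 mm behind it; x points along the fingers, y is the direction in which the jaws open and shut, and the axes are right-handed (so a half turn about x gives the same grasp; the last joint's range is limited). The gripper opens to 87 mm and grips with 3 to 60 N. Pads are 19 mm wide; open, the fingers measure 117 mm over their backs; the gripper's body (75 mm by 190 mm) begins 51 mm behind the grasp point.
Start: joints at [-1.32, 0.321, -0.07, 1.45, 0.023, 1.371, -0.057], TCP at [0.153, 0.632, 0.223] pointing down, gripper open.
Joint ranges: [-2.86, 2.86], [-0.3, 2.09], [-1.38, 1.24], [0.06, 2.45], [-1.56, 4.7], [0.09, 2.05], [-2.69, 2.69]. Speed limits (rad/s): [2.57, 2.57, 3.14, 3.14, 3.14, 3.14, 3.14].

INTERFACE

Orientations are given as a rotation vector (axis times angle).
In Python, from bench import ctrl gives the robot as it stands. The module is installed in compiled form; this text tells all that it offers.
- The arm moves only by the tool servo_tool, never from a script. Its arguments are lists of equal length, an entry for each row: "dp": the shift along the tool's x, y, z in units of 25 mm (1.0 is 25 mm), a list of three; "yaw": the turn about the tool's x in units of 6 degrees (1.0 is 6 degrees). A call has exactly 5 rows; each row shifts and turns the commanded pose from where the row before left it, along the tool's axes as they then stand; what a row does not reach is not made up. A row lasts 1/10 s, in which the tool goes at most 50 mm and 8.59 degrees, less where a joint would pass 70% of its speed; a pose out of reach is approached as far as the arm can. A call is refused whole if a number of a shift passes 1 or a number of a turn 1, either way. A call with a gripper value outside its range is refused whole. "fingers" is the opening, from 0 (shut) to 1 (fully open), set as the call begins (left out, the last holds). The fingers move at their own pace and stop on an object; "grip_force" is the grip in N (left out, the last holds). Time passes only in rows, so rows that do not move let the fingers close, or fill a call up. It gives the time, the measured TCP pose, the force and the opening at its end, in the units of the state.
- ctrl.get_state(): the state, without advancing time (a new reading comes with each control period).
- ctrl.get_image(name): name is "side" or "top" or "wrist"; returns (picture, depth): 384x512x3 uint8, red, green, blue; 384x512 float32, m along the optical axis (not along the pixel's ray), 0 where there is no reading.
- ctrl.camera_info(name): a dict with "fx", "fy", "cx", "cy" (pixels), "distortion" ([k1, k2, p1, p2, k3] as OpenCV has them; the pictures are not rectified), "extrinsics" (4x4, takes a point from world to camera coordinates); the wrist camera has in their place "hand_eye" (4x4, takes a point from camera to tool coordinates, whose origin is the TCP and whose axes are the tool frame's). Camera axes: x right, y down, z forward; pixel columns grow to the right and rows downward; lengths in m; the calibration is good to about 2 mm. A picture is of the moment at which its call begins: read the wrist's pose just before it. camera_info takes no time and is no camera call.
- ctrl.close_job(): hands the job in, once; it reports no verdict.
Trained networks look in the newest picture that a camera, given by its name, has taken for a name from the list of things; names that differ only in an ending like _2 or _b are one class to them, and where a whole thing is asked for, a point or a joint stands for the part that bears it (a point fixed in the world has none). Each returns a list of dicts, best first, with "score" (0 to 1); they miss things now and then, are a little off and sometimes report something else, mostly with a low value. They report only what shows in the picture. A call takes as long as a camera call. They do not tell look-alikes from the thing itself.
- ctrl.search_frame(camera, label): "extent" ([left, top, right, bottom] in pixels, round what is visible of it).
- ctrl.cut_out(camera, label): "region" (384x512 bool, what is visible of it) and "extent" ([left, top, right, bottom] in pixels, round what is visible of it).
The state is a dict: "time": time; "joint_positions": joint angles; "qd": joint speeds; "joint_torque": joint torques, N m; "position": TCP position; "tool_rot": TCP orientation; "ft_force": force on the tool from outside, world axes, zero at the start; "torque": the same for the moment, N m; "grip_width": opening from 0.0 (shut) to 1.0 (fully open).
Only numpy, scipy, OpenCV 4.12 (cv2) and the standard library are available. Lean on these libraries where they do the work, as an engineer would, in place of code of your own. Each camera call takes 0.05 s, during which the arm holds its last target.

TASK

Take the flat steel locking plate out of the wooden tool block and slide it edgewise, blade towards the spindle, all the way down into the slotted guide on the gearbox, so that it locks the notched disc. Then take the gear wheel by its hub, turn it until its bore meshes with the splines of the locked spindle, slide it down and press it fully home against the sprung cap beneath it. The program finishes while still holding the gear pressed home, ready for the retaining ring to be fitted; the plate stays in its slot, the spindle must not be turned from where it stands and the other things on the bench stay where they are.

Things in the scene. Friction and masses are not known exactly. Their poses are not given: they have to be found in the camera images.
- plate_tab (a point): Grip point of the locking plate, a loose L-shaped steel plate 8 mm thick, 0.14 kg, standing on edge in the tool block's middle slot. Point: middle of the upright tab, 46 mm above the plate's lower edge. x along the blade to its free end, y across the thickness, z up. The tab spans x -13 to +13 mm and ends 66 mm above the lower edge
- plate_foot (a point): Point on the plate's lower (bevelled) edge, 46 mm below plate_tab; same axes. The blade reaches 22 mm above this edge and runs from x = -13 to +52 mm
- plate_tip (a point): Point on the plate's lower edge at the blade's free end, 50 mm along +x from plate_foot; same axes
- tool_block: Fixed wooden block 130 x 90 mm, 36 mm high, with three 11 mm slots along its x, their floor 14.5 mm above the bench; the plate stands in the middle one, its x along the block's x. Origin: centre of the underside. It stands to the right or left of the gearbox, the gear on the other side
- lock_seat (a point): Where plate_foot comes to rest: floor of the guide on the gearbox, 60 mm above the bench, 83 mm from the spindle axis towards the robot. z up; x along the slot to the spindle, as the seated plate's x. Slot 10 mm wide between steel cheeks that reach 25 mm above this floor and flare to 15 mm at the mouth; about 4 mm of play either way along x
- lock_notch (a point): Where plate_tip comes to rest: in the 10.4 mm wide notch of the spindle's disc (84 mm across, top 19.6 mm above this point), 50 mm along +x from lock_seat; same axes
- gear_seat (a point): Where gear_foot ends: on the spindle axis at its shoulder, 90 mm above the bench; axes as lock_seat. Above it stand six splines up to 34 mm (34 mm across, each 8 mm wide, last 5 mm tapered), then a plain nose 22 mm across up to 55 mm. A pair of splines lies along x when joint spindle reads 0, the others every 60 degrees. Housing: 60 mm high, 190 x 116 mm, fixed
- spindle (a joint): Angle of the spindle about its upright axis against the gearbox, positive anticlockwise from above; 0 when its notch is in line with the slot. Starts within 0.035 of 0; unlocked it turns with about 0.05 N m of friction, locked it has up to about 0.1 rad of play
- thrust_cap (a joint): How far the sprung cap (ring 49 mm across round the spindle, top 98 mm above the bench when free) is pressed down, m: 0 free, 0.008 at the shoulder, which is home. Its spring takes 6 N to start and 14 N at home, gear weight included, and lifts the gear again when let go
- gear_hub (a point): Grip point of the gear wheel: on its axis, 37 mm above its lower face. It lies loose, hub up, 0.35 kg: toothed disc 100 mm across and 16 mm thick, then a hexagonal hub 48 mm across flats up to 48 mm. z up; a groove of the bore and a hub flat face x, the others every 60 degrees
- gear_foot (a point): Centre of the gear's lower face, 37 mm below gear_hub; same axes. Through bore with six spline grooves 10 mm wide, 36.4 mm across, 26.4 mm across the lands between them; edge bevelled. The grooves must come over the splines within about 0.06 rad to slide on
- oil_can: Bystander: pump oil can with a thin spout, 188 mm high, origin under its centre
- grease_tin: Bystander: round tin 70 mm across, 46 mm high, origin under its centre
- coupling_hub: Bystander: turned steel hub, flange 66 mm across, 38 mm high, without teeth or splines, origin under its centre
Things that resemble listed ones, but are neither listed nor needed, are in the scene too. Of the things that look like the part that bears plate_tab, the middle-sized one is meant. What is shaped like the part that bears gear_hub but pink is not meant.

How it is judged:
By the outcome, as a careful person would: the job done as asked, in the order asked, and still so for the second after the job is handed in, while the arm keeps its last pose, push and grip.
It also fails if it takes over 66 s, if anything falls off the work surface, if the arm or the gripper's body presses on something with over 40 N, if the wrist force passes 120 N, or if a joint passes its speed limit or range.

## Working session

There is one attempt and no reset: what is moved stays moved. The work goes in short steps, Python scripts to look and compute and a tool call to move; the robot and the scene stay as the last step left them, time stands still between calls to the robot, and variables do not carry over. Pictures are saved under pics/ and viewed, and the job is handed in when it is done.

Besides the shell and the picture viewer there is one more tool, called after "Request:" as name(argument=value, ...), one argument or row to a line, values as JSON. servo_tool: Moves the arm, as the interface text tells. Its arguments: {"type":"object","properties":{"dp":{"type":"array","items":{"type":"array","items":{"type":"number"}}},"yaw":{"type":"array","items":{"type":"number"}},"fingers":{"type":"number"},"grip_force":{"type":"number"}},"required":["dp","yaw"]}

```bash
mkdir -p pics; ls
cat > h.py <<'E'
import numpy as np, cv2
from bench import ctrl
from scipy.spatial.transform import Rotation as R
def shot(n):
    st=ctrl.get_state(); im,d=ctrl.get_image(n); return st,im,d
def T_cw(n,st=None):
    ci=ctrl.camera_info(n)
    if 'extrinsics' in ci: return np.linalg.inv(np.array(ci['extrinsics']))
    T=np.eye(4);T[:3,:3]=R.from_rotvec(st['tool_rot']).as_matrix();T[:3,3]=st['position']
    return T@np.array(ci['hand_eye'])
def K(n):
    ci=ctrl.camera_info(n); return np.array([[ci['fx'],0,ci['cx']],[0,ci['fy'],ci['cy']],[0,0,1]]),np.array(ci['distortion'],float)
def cloud(n,d,st=None):
    k,ds=K(n);h,w=d.shape
    u,v=np.meshgrid(np.arange(w),np.arange(h))
    p=cv2.undistortPoints(np.stack([u,v],-1).reshape(-1,1,2).astype(float),k,ds).reshape(h,w,2)
    P=np.concatenate([p*d[...,None],d[...,None]],-1)
    T=T_cw(n,st); W=P@T[:3,:3].T+T[:3,3]; W[d==0]=np.nan
    return W
def proj(n,X,st=None):
    k,ds=K(n);T=np.linalg.inv(T_cw(n,st))
    p,_=cv2.projectPoints(np.atleast_2d(X).astype(float),cv2.Rodrigues(T[:3,:3])[0],T[:3,3],k,ds); return p.reshape(-1,2)
def save(name,im,s=1.5):
    im=cv2.resize(im,None,fx=s,fy=s,interpolation=cv2.INTER_CUBIC); cv2.imwrite('pics/'+name+'.png',im[...,::-1])
E
python3 - <<'E'
from h import *
st=ctrl.get_state(); print(st)
for n in ['top','side','wrist']:
    st,im,d=shot(n); save(n+'0',im); np.savez(n+'0.npz',im=im,d=d,pos=st['position'],rot=st['tool_rot'])
    T=T_cw(n,st);print(n,K(n)[0].round(1).tolist(),T.round(3).tolist())
E
```

```text
pics
{'time': 0.0, 'joint_positions': array([-1.31992239,  0.32180117, -0.07009512,  1.45168931,  0.02257321,
        1.37078207, -0.05688988]), 'qd': array([-0.00148291,  0.00051427,  0.00130602, -0.00133893, -0.00026345,
        0.00091913,  0.0012996 ]), 'joint_torque': array([ 2.49964833e-04, -4.91278660e+01, -4.03638314e-01, -3.12526023e+01,
       -6.38427841e-02,  4.36007779e-02,  1.70398771e-04]), 'position': array([0.15237154, 0.63131621, 0.22146857]), 'tool_rot': array([ 0.18436684,  1.56294896, -0.18733627]), 'ft_force': array([0.2303945 , 0.15717308, 0.05253955]), 'torque': array([ 0.0268905 , -0.00489193,  0.01815884]), 'grip_width': 1.0002136657351877}
top [[368.3, 0.0, 257.2], [0.0, 368.3, 191.9], [0.0, 0.0, 1.0]] [[0.005, -0.993, 0.121, 0.471], [-1.0, -0.005, -0.001, 0.011], [0.002, -0.121, -0.993, 1.107], [0.0, 0.0, 0.0, 1.0]]
side [[484.2, 0.0, 251.9], [0.0, 484.2, 192.8], [0.0, 0.0, 1.0]] [[-0.985, -0.081, 0.155, 0.348], [-0.173, 0.56, -0.81, 1.337], [-0.021, -0.825, -0.565, 1.032], [0.0, 0.0, 0.0, 1.0]]
wrist [[271.1, 0.0, 249.7], [0.0, 271.1, 191.8], [0.0, 0.0, 1.0]] [[0.235, 0.926, 0.294, 0.072], [0.972, -0.224, -0.073, 0.652], [-0.002, 0.303, -0.953, 0.384], [0.0, 0.0, 0.0, 1.0]]
```

View pics/top0.png

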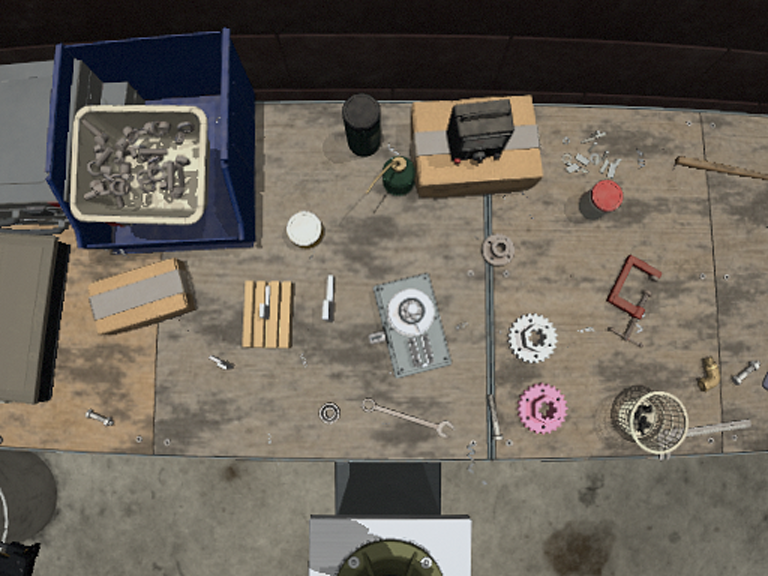

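View pics/side0.png

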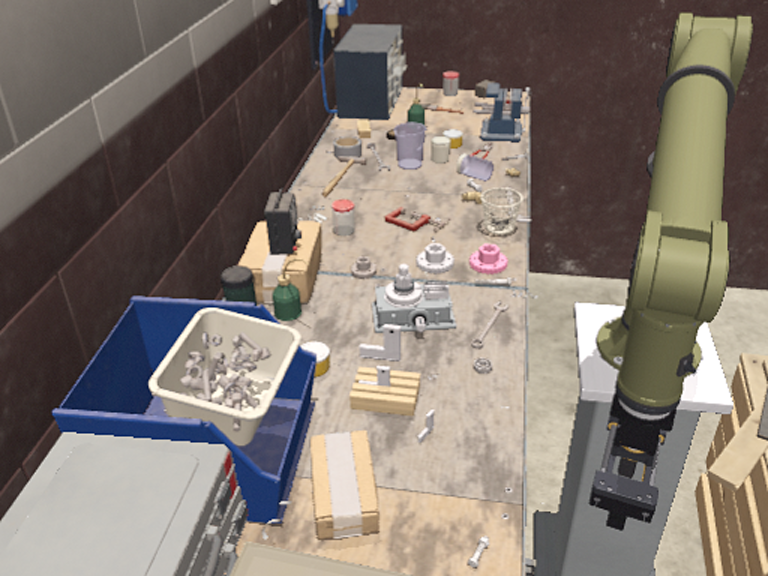

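View pics/wrist0.png

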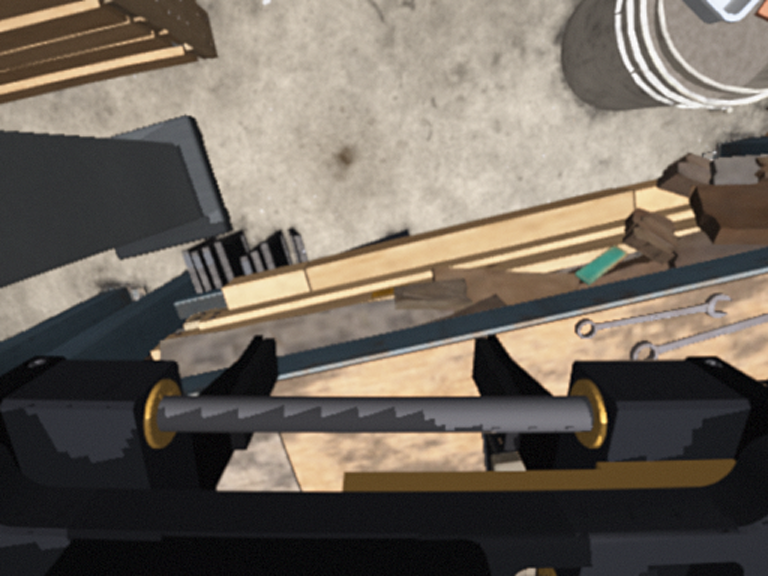

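Run:
```python
from h import *
for n in ['top','side']:
  for l in ['plate_tab','gear_hub','tool_block','spindle','thrust_cap']:
    print(n,l,[(round(r['score'],2),np.round(r['extent']).tolist()) for r in ctrl.search_frame(n,l)][:4])
print(ctrl.get_state()['time'])
```

```text
top plate_tab [(0.75, [216.0, 184.0, 223.0, 215.0]), (0.53, [172.0, 190.0, 183.0, 217.0])]
top gear_hub [(0.9, [349.0, 255.0, 378.0, 290.0]), (0.72, [336.0, 212.0, 371.0, 241.0])]
top tool_block [(0.72, [160.0, 187.0, 197.0, 235.0]), (0.5, [271.0, 198.0, 281.0, 200.0]), (0.34, [336.0, 210.0, 368.0, 243.0])]
top spindle [(0.9, [259.0, 192.0, 288.0, 225.0]), (0.65, [188.0, 140.0, 216.0, 168.0])]
top thrust_cap []
side plate_tab [(0.91, [240.0, 215.0, 269.0, 242.0])]
side gear_hub [(0.56, [279.0, 161.0, 300.0, 181.0])]
side tool_block [(0.96, [231.0, 248.0, 281.0, 278.0])]
side spindle [(0.66, [256.0, 178.0, 283.0, 202.0]), (0.4, [234.0, 245.0, 282.0, 278.0])]
side thrust_cap [(0.63, [236.0, 170.0, 248.0, 184.0]), (0.38, [259.0, 190.0, 275.0, 198.0])]
0.65
```

Three L-plates show, given in 768-wide top-view pixels: one in the tool block (264,300), a larger one standing on the bench (328,297) and a small one at (220,362). There are also a white gear (532,338) and a pink one (542,408). I'll enlarge and measure them.

Run:
```python
from h import *
z=np.load('top0.npz');im=z['im'];W=cloud('top',z['d'])
c=im[160:270,130:390]; save('crop0',c,3)
s=np.load('side0.npz'); save('crops0',s['im'][140:310,200:360],4.5); Ws=cloud('side',s['d'])
def st(n,W,x0,y0,x1,y1,zl,zh):
    P=W[y0:y1,x0:x1].reshape(-1,3);P=P[(P[:,2]>zl)&(P[:,2]<zh)]
    if len(P)<3: print(n,len(P));return
    r=cv2.minAreaRect((P[:,:2]*1000).astype(np.float32));print(n,len(P),P.mean(0).round(4),'rect',np.round(r[0],1),np.round(r[1],1),round(r[2],1),'zmax',P[:,2].max().round(3), 'zmed',np.median(P[:,2]).round(3))
st('bench',W,200,225,215,260,-1,1)
st('block',W,155,180,200,240,.025,.045)
st('plateblock hi',W,165,180,190,220,.05,.2)
st('plateblock all',W,165,180,190,220,.04,.2)
st('plate bench',W,210,180,228,218,.01,.2)
st('plate bench hi',W,210,180,228,218,.03,.2)
st('small',W,135,230,160,250,.006,.2)
st('gearbox',W,240,178,305,255,.05,.068)
st('disc',W,250,180,300,235,.07,.11)
st('nose',W,250,180,300,235,.12,.2)
st('gear disc',W,330,200,375,245,.008,.025)
st('gear hub',W,330,200,375,245,.035,.07)
```

```text
bench 524 [ 0.4543  0.1592 -0.    ] rect [454.3 159.3] [101.7  43.2] 0.9 zmax 0.016 zmed -0.0
block 1102 [0.5517 0.2425 0.0354] rect [550.8 243.6] [ 92.4 130.9] 89.2 zmax 0.044 zmed 0.036
plateblock hi 49 [0.5538 0.2421 0.074 ] rect [553.9 243.1] [25.6  8. ] 0.9 zmax 0.085 zmed 0.078
plateblock all 66 [0.5575 0.2426 0.066 ] rect [574.5 253.4] [57.1 68.1] 61.3 zmax 0.085 zmed 0.072
plate bench 176 [0.5768 0.1195 0.0553] rect [582.9 120.7] [11.7 90.5] 88.8 zmax 0.096 zmed 0.034
plate bench hi 135 [0.5714 0.12   0.0646] rect [582.6 120.8] [11.5 90. ] 88.8 zmax 0.096 zmed 0.066
small 58 [0.4531 0.3329 0.0285] rect [454.1 337.3] [48.1  6.5] 64.5 zmax 0.053 zmed 0.02
gearbox 1186 [ 0.5263 -0.042   0.0603] rect [531.6 -38.6] [172.3 106.2] 14.3 zmax 0.068 zmed 0.06
disc 706 [ 0.5438 -0.039   0.0832] rect [537.4 -36.1] [117.8  81.4] 0.1 zmax 0.109 zmed 0.081
nose 90 [ 0.5531 -0.0367  0.1367] rect [554.  -37.1] [31.6 26.9] 21.6 zmax 0.148 zmed 0.143
gear disc 554 [ 0.5059 -0.2768  0.016 ] rect [ 506.2 -279.7] [96.1 95.6] 88.7 zmax 0.025 zmed 0.016
gear hub 175 [ 0.5059 -0.2817  0.0462] rect [ 506.4 -282.1] [49.9 49.3] 88.8 zmax 0.053 zmed 0.047
```

View pics/crop0.png

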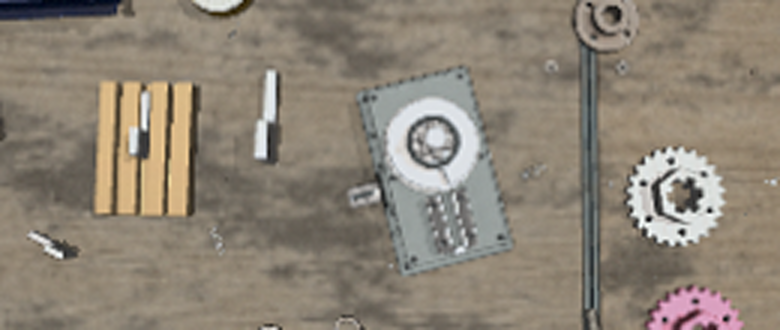

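View pics/crops0.png

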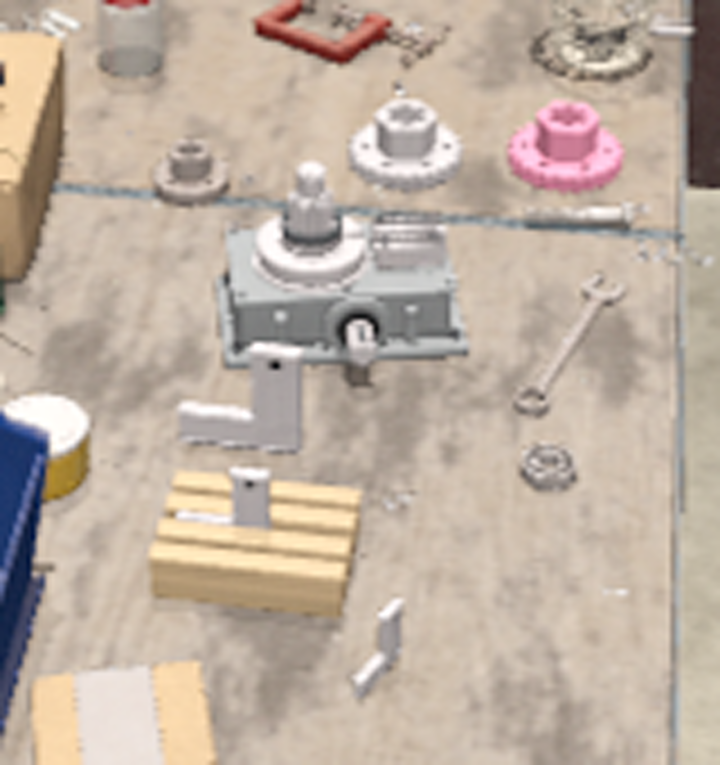

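```bash
cat >> h.py <<'E'
def axes(st): return R.from_rotvec(st['tool_rot']).as_matrix()
def jawdeg(M): # direction of tool y in world, deg
    return np.degrees(np.arctan2(M[1,1],M[0,1]))
def need(target,jaw=None,st=None):
    """yaw units to turn first so tool y points at jaw deg (mod 180), then shift in NEW tool axes (units 25mm)"""
    st=st or ctrl.get_state(); M=axes(st); yaw=0
    if jaw is not None:
        dw=(jaw-jawdeg(M)+90)%180-90; yaw=-dw  # tool x down: + about tool x = cw from above
        M=M@R.from_rotvec([np.radians(yaw),0,0]).as_matrix()
    d=M.T@(np.array(target)-st['position'])
    print('t',round(st['time'],2),'pos',np.round(st['position'],4),'jaw',round(jawdeg(axes(st)),2),'tilt',axes(st)[:,0].round(4),'F',np.round(st['ft_force'],1),'w',round(st['grip_width'],3),'| yaw units',round(yaw/6,2),'| shift units',np.round(d/.025,2))
E
python3 - <<'E'
from h import *
st=ctrl.get_state();print(axes(st).round(3)); print(st['joint_positions'].round(2))
need([.51,.243,.25]); need([.47,.243,.25],-90); need([.47,.243,.25],90)
E
```

```text
[[ 0.     0.235  0.972]
 [ 0.     0.972 -0.235]
 [-1.     0.     0.   ]]
[-1.32  0.32 -0.07  1.45  0.02  1.37 -0.06]
t 0.65 pos [0.1525 0.6319 0.2226] jaw 76.44 tilt [ 1.e-04  1.e-04 -1.e+00] F [-0.9 -0.2 -0.6] w 0.997 | yaw units 0.0 | shift units [ -1.1  -11.77  17.55]
t 0.65 pos [0.1525 0.6319 0.2226] jaw 76.44 tilt [ 1.e-04  1.e-04 -1.e+00] F [-0.9 -0.2 -0.6] w 0.997 | yaw units -2.26 | shift units [ -1.1  -15.56  12.7 ]
t 0.65 pos [0.1525 0.6319 0.2226] jaw 76.44 tilt [ 1.e-04  1.e-04 -1.e+00] F [-0.9 -0.2 -0.6] w 0.997 | yaw units -2.26 | shift units [ -1.1  -15.56  12.7 ]
```

Run:
```python
from h import *
z=np.load('top0.npz');W=cloud('top',z['d']); 
s=np.load('side0.npz');Ws=cloud('side',s['d'])
P=np.concatenate([W.reshape(-1,3),Ws.reshape(-1,3)])
for y0 in np.arange(-.1,.5,.05):
  print(round(y0,2),[ (round(x0,2), round(float(np.nanmax(np.r_[0,P[(P[:,0]>x0)&(P[:,0]<x0+.05)&(P[:,1]>y0)&(P[:,1]<y0+.05),2]])),2)) for x0 in np.arange(.5,.8,.05)])
```

```text
-0.1 [(np.float64(0.5), 0.12), (np.float64(0.55), 0.12), (np.float64(0.6), 0.07), (np.float64(0.65), 0.01), (np.float64(0.7), 0.01), (np.float64(0.75), 0.11), (np.float64(0.8), 0.11)]
-0.05 [(np.float64(0.5), 0.15), (np.float64(0.55), 0.15), (np.float64(0.6), 0.07), (np.float64(0.65), 0.01), (np.float64(0.7), 0.01), (np.float64(0.75), 0.1), (np.float64(0.8), 0.16)]
0.0 [(np.float64(0.5), 0.08), (np.float64(0.55), 0.08), (np.float64(0.6), 0.06), (np.float64(0.65), 0.01), (np.float64(0.7), 0.19), (np.float64(0.75), 0.19), (np.float64(0.8), 0.17)]
0.05 [(np.float64(0.5), 0.01), (np.float64(0.55), 0.01), (np.float64(0.6), 0.01), (np.float64(0.65), 0.01), (np.float64(0.7), 0.01), (np.float64(0.75), 0.01), (np.float64(0.8), 0.01)]
0.1 [(np.float64(0.5), 0.1), (np.float64(0.55), 0.1), (np.float64(0.6), 0.04), (np.float64(0.65), 0.05), (np.float64(0.7), 0.05), (np.float64(0.75), 0.01), (np.float64(0.8), 0.01)]
0.15 [(np.float64(0.5), 0.04), (np.float64(0.55), 0.04), (np.float64(0.6), 0.04), (np.float64(0.65), 0.05), (np.float64(0.7), 0.05), (np.float64(0.75), 0.05), (np.float64(0.8), 0.01)]

[... 399 characters left out ...]
.float64(0.55), 0.01), (np.float64(0.6), 0.01), (np.float64(0.65), 0.22), (np.float64(0.7), 0.23), (np.float64(0.75), 0.24), (np.float64(0.8), 0.25)]
0.35 [(np.float64(0.5), 0.01), (np.float64(0.55), 0.06), (np.float64(0.6), 0.01), (np.float64(0.65), 0.22), (np.float64(0.7), 0.22), (np.float64(0.75), 0.24), (np.float64(0.8), 0.23)]
0.4 [(np.float64(0.5), 0.06), (np.float64(0.55), 0.06), (np.float64(0.6), 0.07), (np.float64(0.65), 0.22), (np.float64(0.7), 0.22), (np.float64(0.75), 0.25), (np.float64(0.8), 0.25)]
0.45 [(np.float64(0.5), 0.06), (np.float64(0.55), 0.07), (np.float64(0.6), 0.07), (np.float64(0.65), 0.22), (np.float64(0.7), 0.23), (np.float64(0.75), 0.26), (np.float64(0.8), 0.26)]
```

Request:
servo_tool(
  dp=[
    [-0.2, -1, 0.8],
    [-0.2, -1, 0.8],
    [-0.2, -1, 0.8],
    [-0.2, -1, 0.8],
    [-0.2, -1, 0.8],
  ],
  yaw=[-0.46, -0.45, -0.45, -0.45, -0.45],
)

```text
time: 1.15
position: [0.2341, 0.4932, 0.248]
tool_rot: [-0.001, 1.571, 0.002]
ft_force: [0.2, -0.3, 0.2]
grip_width: 1.001
```

Request:
servo_tool(
  dp=[
    [0, -1, 0.8],
    [0, -1, 0.8],
    [0, -1, 0.8],
    [0, -1, 0.8],
    [0, -1, 0.8],
  ],
  yaw=[0, 0, 0, 0, 0],
)

```text
time: 1.65
position: [0.3344, 0.3682, 0.2479]
tool_rot: [0.001, 1.57, 0.001]
ft_force: [0.1, -0.0, -0.5]
grip_width: 0.998
```

Request:
servo_tool(
  dp=[
    [0, -1, 0.8],
    [0, -1, 0.8],
    [0, -1, 0.8],
    [0, -1, 0.8],
    [0, -1, 0.8],
  ],
  yaw=[0, 0, 0, 0, 0],
)

```text
time: 2.15
position: [0.4344, 0.2432, 0.2479]
tool_rot: [0.001, 1.57, 0.001]
ft_force: [-0.5, 0.8, 0.0]
grip_width: 1.003
```

Request:
servo_tool(
  dp=[
    [0, 0, 0],
    [0, 0, 0],
    [0, 0, 0],
    [0, 0, 0],
    [0, 0, 0],
  ],
  yaw=[0, 0, 0, 0, 0],
)

```text
time: 2.65
position: [0.4331, 0.2452, 0.2476]
tool_rot: [-0.001, 1.571, 0.002]
ft_force: [-0.8, 0.5, -0.3]
grip_width: 0.992
```

Run:
```python
from h import *
need([.47,.243,.25],90)
st,im,d=shot('wrist'); save('w1',im); np.savez('w1.npz',im=im,d=d,position=st['position'],tool_rot=st['tool_rot'])
```

```text
t 2.65 pos [0.4331 0.2452 0.2476] jaw 90.11 tilt [-0.e+00  1.e-04 -1.e+00] F [-0.8  0.5 -0.3] w 0.992 | yaw units 0.02 | shift units [-0.1  -0.09  1.48]
```

View pics/w1.png

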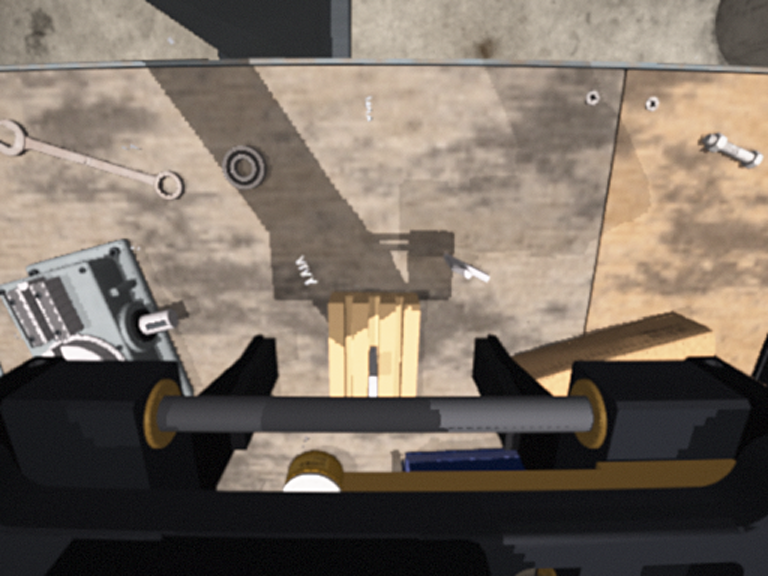

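The wrist view shows the plate in the block's middle slot at about (373,370), with the gearbox guide at the left. I'll move forward and lower for a clearer view.

Request:
servo_tool(
  dp=[
    [0.4, 0, 0.6],
    [0.4, 0, 0.6],
    [0.4, 0, 0.6],
    [0.4, 0, 0.6],
    [0, 0, 0],
  ],
  yaw=[0, 0, 0, 0, 0],
)

```text
time: 3.2
position: [0.4941, 0.2436, 0.2059]
tool_rot: [-0.001, 1.572, -0.003]
ft_force: [-0.9, 0.4, 0.2]
grip_width: 1.001
```

```bash
cat >> h.py <<'E'
def avgpose(k=4,cam='wrist'):
    ps=[];rv=[];ims=[];ds=[]
    for i in range(k):
        st=ctrl.get_state(); im,d=ctrl.get_image(cam); ps.append(st['position']);rv.append(st['tool_rot']);ims.append(im);ds.append(d)
    print('pose sd',np.std(ps,0).round(4),'rot sd',np.std(rv,0).round(4))
    st=dict(st);st['position']=np.mean(ps,0);st['tool_rot']=np.mean(rv,0)
    d=np.array(ds);d[d==0]=np.nan
    import warnings;warnings.simplefilter('ignore')
    return st,ims[-1],np.nan_to_num(np.nanmedian(d,0))
def rect(n,W,x0,y0,x1,y1,zl,zh):
    P=W[y0:y1,x0:x1].reshape(-1,3);P=P[(P[:,2]>zl)&(P[:,2]<zh)]
    if len(P)<3: print(n,len(P));return P
    r=cv2.minAreaRect((P[:,:2]*1000).astype(np.float32));print(n,len(P),P.mean(0).round(4),'rect',np.round(r[0],1),np.round(r[1],1),round(r[2],1),'z',np.nanpercentile(P[:,2],[5,50,95]).round(4))
    return P
E
python3 - <<'E'
from h import *
st,im,d=avgpose(4); need([.5535,.243,.12],90,st); save('w2',im); np.savez('w2.npz',im=im,d=d,position=st['position'],tool_rot=st['tool_rot'])
print(proj('wrist',[[.5535,.2425,.0805],[.5,.18,.036],[.56,-.04,.08]],st))
print([(r['score'],r['extent']) for r in ctrl.search_frame('wrist','plate_tab')])
E
```

```text
pose sd [0.0004 0.0004 0.0007] rot sd [0.0002 0.0005 0.0012]
t 3.35 pos [0.4934 0.2442 0.207 ] jaw 89.99 tilt [-0.0011 -0.001  -1.    ] F [-0.5  0.7  0.1] w 1.001 | yaw units -0.0 | shift units [ 3.48 -0.05  2.41]
[[247.6621105  233.59687728]
 [198.77648647 179.86098517]
 [ 16.26538399 237.18782072]]
[(0.73, [242.5, 209.5, 255.2, 250.2]), (0.69, [135.6, 199.4, 169.8, 251.1]), (0.58, [304.1, 132.6, 340.4, 151.1])]
```

View pics/w2.png

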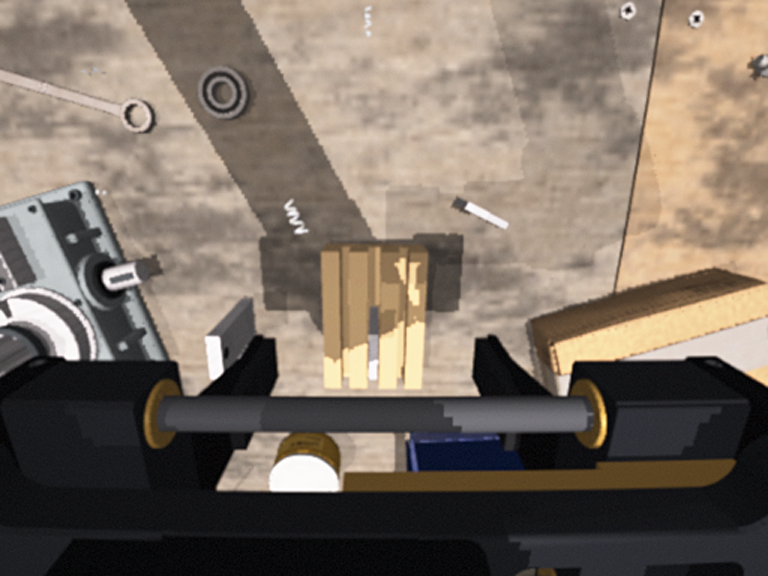

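Run:
```python
from h import *
z=np.load('w2.npz');W=cloud('wrist',z['d'],z)
P=rect('tab',W,235,195,265,262,.045,.09)
P=rect('tabtop',W,235,195,265,262,.074,.09)
if len(P): print(np.sort(P[:,0])[[0,-1]],np.sort(P[:,1])[[0,-1]])
P=rect('block',W,205,155,292,262,.03,.042)
P=rect('bigplate',W,130,190,172,262,.03,.12)
P=rect('small',W,295,130,345,155,.006,.12)
P=rect('bench',W,150,40,210,120,-.1,.1)
save('w2c',z['im'][185:265,120:350],3.4)
```

```text
tab 208 [0.5487 0.2441 0.074 ] rect [559.8 244.1] [41.8  7.4] 0.2 z [0.049  0.0801 0.0812]
tabtop 145 [0.5505 0.2439 0.0802] rect [552.  244.1] [ 7.1 26. ] 89.8 z [0.0782 0.0805 0.0812]
[0.53898667 0.56493055] [0.24046696 0.2476187 ]
block 4450 [0.5455 0.2439 0.0358] rect [549.  243.9] [ 89.7 130.6] 89.3 z [0.0349 0.0359 0.0367]
bigplate 896 [0.5496 0.126  0.0714] rect [562.3 112.8] [33. 54.] 89.1 z [0.0352 0.0756 0.093 ]
small 212 [0.4531 0.3342 0.0315] rect [455.7 340.2] [51.9  7.5] 64.6 z [0.0087 0.0254 0.0506]
bench 4800 [0.378  0.1558 0.0009] rect [379.  153.9] [78.6 97.4] 87.6 z [-0.0008  0.      0.0114]
```

View pics/w2c.png

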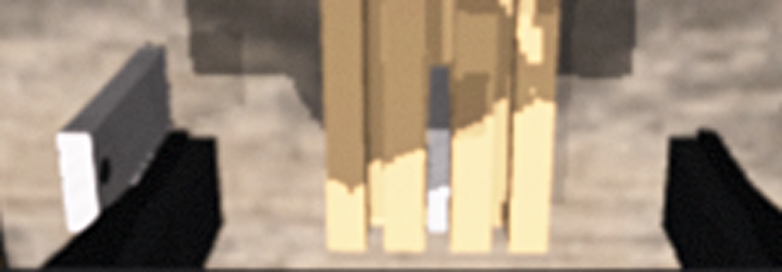

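The block plate fits: tab 26 x 7-8 mm, top at 80.5 mm. The bench plate is larger (93 mm high) and the flat one smaller (51 mm). Now the grasp at (0.552, 0.244).

Request:
servo_tool(
  dp=[
    [0.5, 0, 0.6],
    [0.8, 0, 0.6],
    [0.8, 0, 0.6],
    [0.8, 0, 0.54],
    [0.6, 0, 0],
  ],
  yaw=[0, 0, 0, 0, 0],
)

```text
time: 3.95
position: [0.5529, 0.244, 0.1194]
tool_rot: [0.0, 1.57, -0.001]
ft_force: [0.2, 0.2, -1.1]
grip_width: 0.998
```

Request:
servo_tool(
  dp=[
    [0.7, 0, 0],
    [0.7, 0, 0],
    [0.7, 0, 0],
    [0.5, 0, 0],
    [0.38, 0, 0],
  ],
  yaw=[0, 0, 0, 0, 0],
)

```text
time: 4.45
position: [0.5514, 0.2446, 0.0451]
tool_rot: [-0.0, 1.571, 0.001]
ft_force: [0.4, -0.2, -0.2]
grip_width: 0.999
```

Request:
servo_tool(
  dp=[
    [0, 0, 0],
    [0, 0, 0],
    [0, 0, 0],
    [0, 0, 0],
    [0, 0, 0],
  ],
  yaw=[0, 0, 0, 0, 0],
  fingers=0,
  grip_force=25,
)

```text
time: 4.95
position: [0.5525, 0.2445, 0.0462]
tool_rot: [0.001, 1.57, 0.0]
ft_force: [1.0, -0.4, -0.2]
grip_width: 0.63
```

Request:
servo_tool(
  dp=[
    [0, 0, 0],
    [0, 0, 0],
    [0, 0, 0],
    [0, 0, 0],
    [0, 0, 0],
  ],
  yaw=[0, 0, 0, 0, 0],
)

```text
time: 5.45
position: [0.5521, 0.2443, 0.0456]
tool_rot: [0.0, 1.571, -0.0]
ft_force: [0.3, 0.5, 1.0]
grip_width: 0.169
```

Request:
servo_tool(
  dp=[
    [0, 0, 0],
    [0, 0, 0],
    [0, 0, 0],
    [0, 0, 0],
    [0, 0, 0],
  ],
  yaw=[0, 0, 0, 0, 0],
)

```text
time: 5.95
position: [0.5521, 0.2444, 0.0456]
tool_rot: [0.0, 1.571, 0.0]
ft_force: [0.3, -1.0, -0.8]
grip_width: 0.086
```

Request:
servo_tool(
  dp=[
    [-0.3, 0, 0],
    [-0.6, 0, 0],
    [-0.9, 0, 0],
    [-1, 0, 0],
    [-1, 0, 0],
  ],
  yaw=[0, 0, 0, 0, 0],
)

```text
time: 6.45
position: [0.5523, 0.2442, 0.1428]
tool_rot: [0.001, 1.57, 0.0]
ft_force: [0.6, 1.0, -0.8]
grip_width: 0.088
```

Request:
servo_tool(
  dp=[
    [-1, 0, 0],
    [-1, 0, 0],
    [-0.8, 0, 0],
    [-0.5, 0, 0],
    [0, 0, 0],
  ],
  yaw=[0, 0, 0, 0, 0],
)

```text
time: 6.95
position: [0.5533, 0.2447, 0.2259]
tool_rot: [0.002, 1.567, 0.002]
ft_force: [0.6, 0.1, -1.4]
grip_width: 0.091
```

Run:
```python
from h import *
need([.5,.1,.2])
z=np.load('top0.npz');W=cloud('top',z['d'])
# gearbox rough: housing top, disc, slot
P=W[170:260,235:310].reshape(-1,3)
H=P[(P[:,2]>.056)&(P[:,2]<.064)];r=cv2.minAreaRect((H[:,:2]*1000).astype(np.float32));print('housing',r)
D=P[(P[:,2]>.076)&(P[:,2]<.083)&(P[:,0]>.5)];print(len(D)); c=cv2.minEnclosingCircle((D[:,:2]*1000).astype(np.float32));print('disc',c)
N=P[(P[:,2]>.138)];print('nose',N.mean(0),len(N))
C=P[(P[:,2]>.082)&(P[:,2]<.09)&(P[:,0]<.51)];print('cheeks',C.mean(0),len(C),cv2.minAreaRect((C[:,:2]*1000).astype(np.float32)))
```

```text
t 6.95 pos [0.5533 0.2447 0.2259] jaw 89.98 tilt [ 0.0039  0.0024 -1.    ] F [ 0.6  0.1 -1.4] w 0.091 | yaw units 0.0 | shift units [ 1.01 -5.79 -2.13]
housing ((532.0609741210938, -40.19688415527344), (172.262939453125, 102.86190032958984), 14.319750785827637)
433
disc ((544.7545776367188, -40.84051513671875), 51.67140197753906)
nose [ 0.55360289 -0.03679611  0.14420852] 58
cheeks [ 0.48178671 -0.05384131  0.08376305] 61 ((478.27667236328125, -55.86578369140625), (51.73065948486328, 36.35918045043945), 12.667598724365234)
```

Gripped (8 mm opening). Now over to the gearbox.

Run:
```python
from h import *
need([.515,-.047,.226],103.5)
```

```text
t 6.95 pos [0.5533 0.2447 0.2259] jaw 89.98 tilt [ 0.0039  0.0024 -1.    ] F [ 0.6  0.1 -1.4] w 0.091 | yaw units -2.25 | shift units [ -0.04 -10.99  -4.21]
```

Request:
servo_tool(
  dp=[
    [0, -0.6, -0.1],
    [0, -1, -0.2],
    [0, -1, -0.2],
    [0, -1, -0.2],
    [0, -1, -0.2],
  ],
  yaw=[0, 0, 0, 0, 0],
)

```text
time: 7.45
position: [0.5281, 0.1266, 0.2213]
tool_rot: [-0.0, 1.574, -0.002]
ft_force: [-0.0, 0.4, -1.3]
grip_width: 0.089
```

Request:
servo_tool(
  dp=[
    [0, -1, -0.2],
    [0, -1, -0.2],
    [0, -1, -0.2],
    [0, -1, 0],
    [0, -1, 0],
  ],
  yaw=[0, 0, 0, 0, 0],
)

```text
time: 7.95
position: [0.5128, 0.002, 0.2215]
tool_rot: [0.001, 1.574, -0.001]
ft_force: [0.6, 0.2, -0.9]
grip_width: 0.086
```

Request:
servo_tool(
  dp=[
    [0, -1, 0],
    [0, -1, 0],
    [0, 0, 0],
    [0, 0, 0],
    [0, 0, 0],
  ],
  yaw=[-0.75, -0.75, -0.75, 0, 0],
)

```text
time: 8.45
position: [0.5156, -0.0457, 0.222]
tool_rot: [-0.183, 1.565, 0.184]
ft_force: [0.6, -0.2, -1.0]
grip_width: 0.091
```

Run:
```python
from h import *
st,im,d=avgpose(4); need([.51,-.047,.226],103.5,st); save('w3',im); np.savez('w3.npz',im=im,d=d,position=st['position'],tool_rot=st['tool_rot'])
```

```text
pose sd [0.0002 0.0002 0.0002] rot sd [0.0007 0.0005 0.0005]
t 8.6 pos [ 0.5159 -0.0453  0.2223] jaw 103.45 tilt [-1.4e-03  1.0e-04 -1.0e+00] F [ 0.7 -0.8 -1.5] w 0.089 | yaw units -0.01 | shift units [-0.15 -0.01 -0.25]
```

View pics/w3.png

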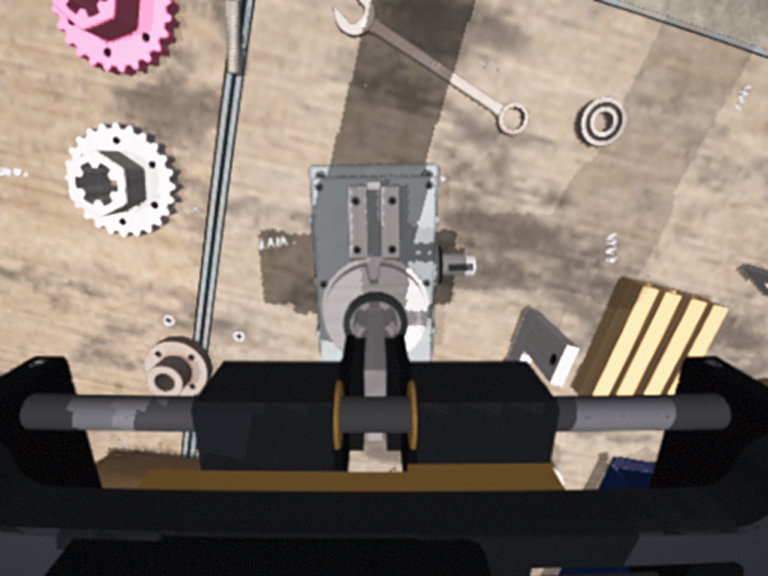

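Guide cheeks at (358/390, 220), notch at (375,266), all nearly in line with the held plate. Measuring the slot.

Run:
```python
from h import *
z=np.load('w3.npz');W=cloud('wrist',z['d'],z);im=z['im']
save('w3c',im[105:215,200:300],6)
M=axes(z);
# express in frame: spindle guess + slot dir
def fr(P,o,a): c,s=np.cos(a),np.sin(a); d=P[:,:2]-o; return np.c_[d@[c,s],d@[-s,c]]
a=np.radians(13.45)
P=W[100:240,190:310].reshape(-1,3);P=P[np.isfinite(P[:,2])]
C=P[(P[:,2]>.082)&(P[:,2]<.088)]
o=np.array([.5535,-.037])
q=fr(C,o,a);C=C[(q[:,0]<-45)|(q[:,0]<-.045)];q=fr(C,o,a)
print('cheeks',len(C),C.mean(0),q.min(0),q.max(0)); 
for s in (q[:,1]<0,q[:,1]>0):
    g=q[s];print(len(g),'x',g[:,0].min(),g[:,0].max(),'y',np.percentile(g[:,1],[1,5,50,95,99]).round(4), 'slope deg',np.degrees(np.polyfit(g[:,0],g[:,1],1)[0]))
    for x0 in np.arange(-.11,-.05,.01):
        k=g[(g[:,0]>x0)&(g[:,0]<x0+.01)]
        if len(k)>3: print('  ',x0.round(3),k[:,1].min().round(4),k[:,1].max().round(4))
# disc fit
D=P[(P[:,2]>.0775)&(P[:,2]<.082)]
q=fr(D,o,a);D=D[(np.hypot(*q.T)<.048)&(np.hypot(*q.T)>.036)];q=fr(D,o,a)
from scipy.optimize import least_squares
# rim: outermost pixels per angle
ang=np.round(np.degrees(np.arctan2(q[:,1],q[:,0]))/4)*4
rim=np.array([q[ang==k][np.argmax(np.hypot(*q[ang==k].T))] for k in np.unique(ang) if (ang==k).sum()>2 and abs(abs(k)-180)>12])
s=least_squares(lambda p:np.hypot(rim[:,0]-p[0],rim[:,1]-p[1])-.0415,[0,0],loss='soft_l1',f_scale=.001);print('disc c',s.x,'rms',np.sqrt(np.mean(s.fun**2)),len(rim))
F=P[(P[:,2]>.055)&(P[:,2]<.064)];q=fr(F,o,a)
k=q[(q[:,0]<-.06)&(q[:,0]>-.1)&(abs(q[:,1])<.009)];print('slot floor y',np.percentile(k[:,1],[2,50,98]) if len(k) else 0,len(k))
for ss in (1,-1):
    k=q[(q[:,1]*ss>.03)];print('housing edge',ss,np.percentile(k[:,1]*ss,99))
```

```text
cheeks 128 [ 0.47947442 -0.05412592  0.08499331] [-0.10280733 -0.01656683] [-0.04924383  0.01774328]
64 x -0.1028073296727328 -0.05159215278889285 y [-0.0165 -0.0157 -0.0129 -0.0095 -0.0046] slope deg -0.7634197147184033
   -0.1 -0.0157 -0.0071
   -0.06 -0.0166 -0.0085
64 x -0.09638626603831414 -0.04924383104621622 y [0.008  0.0106 0.0137 0.0164 0.0175] slope deg 1.0367044323572092
   -0.1 0.0072 0.016
   -0.06 0.0118 0.0165
disc c [-0.00138671  0.00143893] rms 0.0003147118921992289 62
slot floor y [-0.00426232  0.00055702  0.00535811] 286
housing edge 1 0.053739593799838364
housing edge -1 0.04836052196205094
```

View pics/w3c.png

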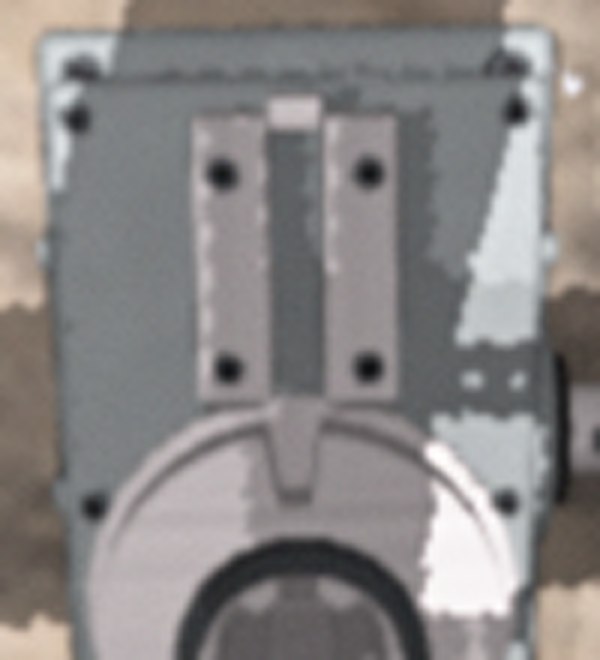

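Run:
```python
from h import *
z=np.load('w3.npz');W=cloud('wrist',z['d'],z)
def fr(P,o,a): c,s=np.cos(a),np.sin(a); d=P[:,:2]-o; return np.c_[d@[c,s],d@[-s,c]]
a=np.radians(13.45);o=np.array([.5535,-.037])
P=W[100:240,190:310].reshape(-1,3);P=P[np.isfinite(P[:,2])];q=fr(P,o,a)
k=(q[:,0]<-.045)&(abs(q[:,1])<.025)
print(np.histogram(P[k][:,2],np.arange(.05,.1,.003)))
C=k&(P[:,2]>.070)&(P[:,2]<.095)
for x0 in np.arange(-.11,-.045,.006):
    g=q[C&(q[:,0]>x0)&(q[:,0]<x0+.006)]; l=g[g[:,1]<0.0005,1];r=g[g[:,1]>0.0005,1]
    if len(l)>2 and len(r)>2: print(x0.round(3),'outer',l.min().round(4),'in',l.max().round(4),r.min().round(4),'outer',r.max().round(4),'midin',((l.max()+r.min())/2).round(4),'midout',((l.min()+r.max())/2).round(4))
H=(P[:,2]>.056)&(P[:,2]<.064)
L=[];Rr=[]
for x0 in np.arange(-.115,-.02,.008):
    g=q[H&(q[:,0]>x0)&(q[:,0]<x0+.008),1]
    if len(g)>5: print(x0.round(3),g.min().round(4),g.max().round(4))
```

```text
(array([   0,    0,   11,  956,   17,    7,   11,   20,    5,   16, 1108,
         68,   38,    0,    0,    0]), array([0.05 , 0.053, 0.056, 0.059, 0.062, 0.065, 0.068, 0.071, 0.074,
       0.077, 0.08 , 0.083, 0.086, 0.089, 0.092, 0.095, 0.098]))
-0.11 outer -0.0048 in -0.0004 0.0006 outer 0.005 midin 0.0001 midout 0.0001
-0.104 outer -0.018 in -0.0004 0.0006 outer 0.0182 midin 0.0001 midout 0.0001
-0.098 outer -0.0181 in -0.0049 0.0051 outer 0.0183 midin 0.0001 midout 0.0001
-0.092 outer -0.0183 in -0.0049 0.0062 outer 0.0184 midin 0.0006 midout 0.0
-0.086 outer -0.0184 in -0.0049 0.0062 outer 0.0185 midin 0.0006 midout 0.0
-0.08 outer -0.0185 in -0.005 0.0062 outer 0.0186 midin 0.0006 midout 0.0
-0.074 outer -0.0192 in -0.005 0.0062 outer 0.0186 midin 0.0006 midout -0.0003
-0.068 outer -0.0176 in -0.0051 0.0062 outer 0.0187 midin 0.0006 midout 0.0006
-0.062 outer -0.0177 in -0.0051 0.0062 outer 0.0188 midin 0.0006 midout 0.0006
-0.056 outer -0.0178 in -0.0051 0.0063 outer 0.0189 midin 0.0006 midout 0.0005
-0.05 outer -0.0173 in -0.0052 0.0075 outer 0.019 midin 0.0011 midout 0.0009
-0.115 -0.0461 0.0483
-0.107 -0.0487 0.0487
-0.099 -0.049 0.0493
-0.091 -0.0482 0.0481
-0.083 -0.0488 0.0485
-0.075 -0.0476 0.0488
-0.067 -0.0482 0.0492
-0.059 -0.0484 0.0496
-0.051 -0.0475 0.0486
-0.043 -0.0481 0.0542
-0.035 -0.0471 0.0545
-0.027 -0.0475 0.0548
```

Run:
```python
from h import *
z=np.load('w3.npz')
st=dict(ctrl.get_state());st['position']=z['position'];st['tool_rot']=z['tool_rot']
need([.4713,-.0561,.13],103.8,st)
```

```text
t 8.65 pos [ 0.5159 -0.0453  0.2223] jaw 103.45 tilt [-1.4e-03  1.0e-04 -1.0e+00] F [-0.1  0.4 -1.4] w 0.089 | yaw units -0.06 | shift units [ 3.7   0.01 -1.83]
```

Request:
servo_tool(
  dp=[
    [0.1, 0, -0.5],
    [0.4, 0, -0.6],
    [0.6, 0, -0.5],
    [0.6, 0, -0.23],
    [0.6, 0, 0],
  ],
  yaw=[-0.06, 0, 0, 0, 0],
)

```text
time: 9.15
position: [0.4705, -0.0568, 0.1649]
tool_rot: [-0.189, 1.563, 0.19]
ft_force: [-0.0, -0.0, -0.9]
grip_width: 0.092
```

Request:
servo_tool(
  dp=[
    [0.6, 0, 0],
    [0.4, 0, 0],
    [0.2, 0, 0],
    [0, 0, 0],
    [0, 0, 0],
  ],
  yaw=[0, 0, 0, 0, 0],
)

```text
time: 9.65
position: [0.4725, -0.0565, 0.1361]
tool_rot: [-0.19, 1.562, 0.19]
ft_force: [0.7, -0.5, -1.1]
grip_width: 0.087
```

Run:
```python
from h import *
st,im,d=avgpose(3); need([.4713,-.0561,.0905],103.8,st); save('w4c',im[100:270,190:310],4.4); np.savez('w4.npz',im=im,d=d,position=st['position'],tool_rot=st['tool_rot'])
_,s,_=shot('side'); save('s4',s[140:250,200:340],5)
```

```text
pose sd [0.0001 0.     0.0001] rot sd [0.     0.0002 0.    ]
t 9.75 pos [ 0.4726 -0.0565  0.1362] jaw 103.85 tilt [ 1.1e-03  1.0e-04 -1.0e+00] F [ 0.   0.7 -1.6] w 0.09 | yaw units 0.01 | shift units [ 1.83  0.03 -0.05]
```

View pics/w4c.png

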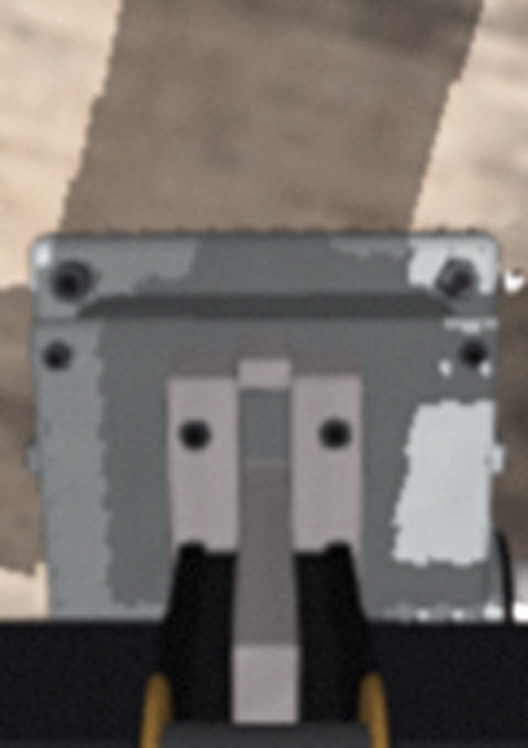

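View pics/s4.png

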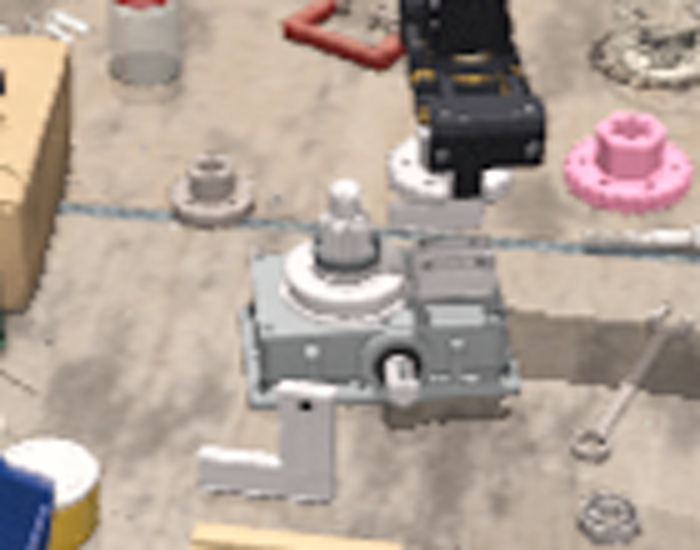

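Plate sits right over the slot, blade towards the spindle. Descending with force checks.

Request:
servo_tool(
  dp=[
    [0.3, 0, -0.03],
    [0.3, 0, 0],
    [0.3, 0, 0],
    [0.2, 0, 0],
    [0, 0, 0],
  ],
  yaw=[0, 0, 0, 0, 0],
)

```text
time: 10.35
position: [0.4706, -0.0567, 0.1069]
tool_rot: [-0.19, 1.565, 0.19]
ft_force: [-0.6, 0.3, -1.9]
grip_width: 0.088
```

Request:
servo_tool(
  dp=[
    [0.15, 0, 0],
    [0.15, 0, 0],
    [0.15, 0, 0],
    [0.1, 0, 0],
    [0, 0, 0],
  ],
  yaw=[0, 0, 0, 0, 0],
)

```text
time: 10.85
position: [0.4711, -0.0567, 0.0939]
tool_rot: [-0.19, 1.563, 0.19]
ft_force: [0.2, 0.9, -1.6]
grip_width: 0.086
```

Request:
servo_tool(
  dp=[
    [0.08, 0, 0],
    [0.06, 0, 0],
    [0.05, 0, 0],
    [0.05, 0, 0],
    [0, 0, 0],
  ],
  yaw=[0, 0, 0, 0, 0],
)

```text
time: 11.35
position: [0.4717, -0.0569, 0.0909]
tool_rot: [-0.188, 1.563, 0.191]
ft_force: [-9.2, 0.4, 18.2]
grip_width: 0.092
```

Request:
servo_tool(
  dp=[
    [0, 0, 0],
    [0, 0, 0],
    [0, 0, 0],
    [0, 0, 0],
    [0, 0, 0],
  ],
  yaw=[0, 0, 0, 0, 0],
  fingers=0.3,
)

```text
time: 11.85
position: [0.4713, -0.0567, 0.0881]
tool_rot: [-0.19, 1.563, 0.19]
ft_force: [0.1, 0.6, 1.0]
grip_width: 0.296
```

Request:
servo_tool(
  dp=[
    [-0.3, 0, 0],
    [-0.7, 0, 0],
    [-1, 0, 0],
    [-1, 0, 0],
    [-0.5, 0, 0],
  ],
  yaw=[0, 0, 0, 0, 0],
)

```text
time: 12.35
position: [0.4726, -0.0568, 0.1783]
tool_rot: [-0.19, 1.559, 0.19]
ft_force: [0.3, 0.1, -0.4]
grip_width: 0.305
```

Run:
```python
from h import *
st,im,d=avgpose(3); need([.4713,-.0561,.0905],103.8,st); save('w5',im); np.savez('w5.npz',im=im,d=d,position=st['position'],tool_rot=st['tool_rot'])
W=cloud('wrist',d,st); rect('tabtop',W,200,150,300,262,.1,.15); 
print(proj('wrist',[[.4713,-.0561,.126]],st))
_,s,_=shot('side'); save('s5',s[140:250,200:340],5)
```

```text
pose sd [0.0003 0.     0.0007] rot sd [0.0001 0.0008 0.0001]
t 12.45 pos [ 0.4729 -0.0568  0.1785] jaw 103.85 tilt [ 4.3e-03  7.0e-04 -1.0e+00] F [ 1.2 -0.2 -0.3] w 0.3 | yaw units 0.01 | shift units [ 3.52  0.04 -0.07]
tabtop 357 [ 0.4728 -0.0559  0.1222] rect [498.2 -49.8] [80.7  7.3] 13.5 z [0.1029 0.126  0.127 ]
[[250.15289715 206.43676784]]
```

View pics/w5.png

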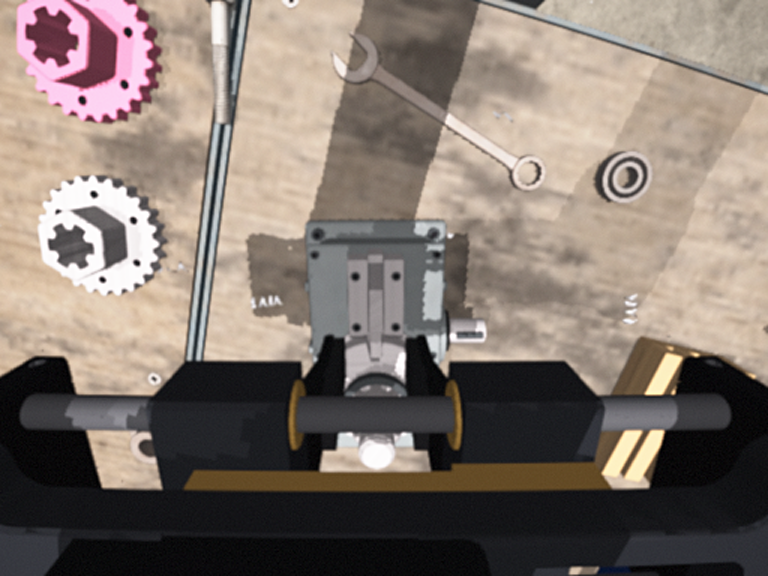

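View pics/s5.png

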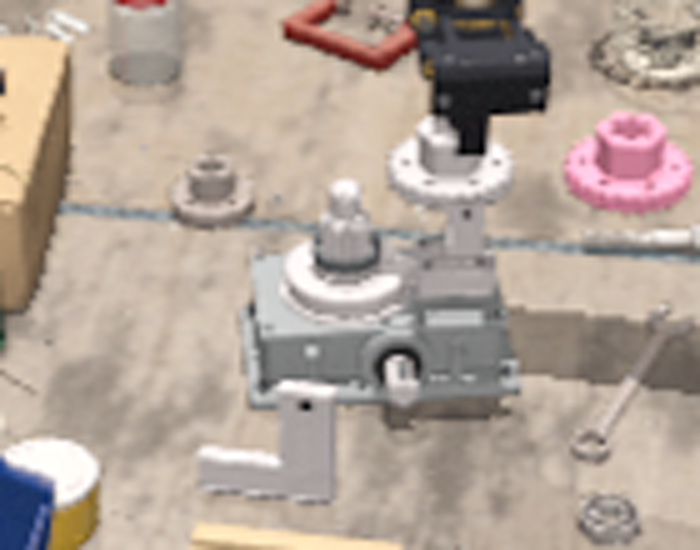

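Plate is seated: the tab top reads 0.126 m (60 + 66 mm). Next the white gear; pink is excluded.

Run:
```python
from h import *
need([.485,-.281,.20])
```

```text
t 12.55 pos [ 0.471  -0.0566  0.1752] jaw 103.86 tilt [-6.e-04  2.e-04 -1.e+00] F [-0.1  0.2 -0.4] w 0.301 | yaw units 0.0 | shift units [-0.99 -8.85 -1.61]
```

Request:
servo_tool(
  dp=[
    [-0.5, -0.5, -0.1],
    [-0.5, -0.8, -0.1],
    [0, -1, -0.2],
    [0, -1, -0.2],
    [0, -1, -0.2],
  ],
  yaw=[0, 0, 0, 0, 0],
  fingers=1,
)

```text
time: 13.05
position: [0.4772, -0.1679, 0.2008]
tool_rot: [-0.19, 1.563, 0.189]
ft_force: [1.0, 0.5, -0.2]
grip_width: 0.67
```

Request:
servo_tool(
  dp=[
    [0, -1, -0.2],
    [0, -1, -0.2],
    [0, -1, -0.2],
    [0, -1, -0.2],
    [0, -0.55, 0],
  ],
  yaw=[0, 0, 0, 0, 0],
)

```text
time: 13.55
position: [0.4839, -0.2848, 0.2007]
tool_rot: [-0.188, 1.564, 0.186]
ft_force: [-1.1, -0.2, -0.1]
grip_width: 0.99
```

Request:
servo_tool(
  dp=[
    [0, 0, 0],
    [0, 0, 0],
    [0, 0, 0],
    [0, 0, 0],
    [0, 0, 0],
  ],
  yaw=[0, 0, 0, 0, 0],
)

```text
time: 14.05
position: [0.4857, -0.2803, 0.2008]
tool_rot: [-0.191, 1.562, 0.191]
ft_force: [-0.3, 0.4, -0.8]
grip_width: 0.999
```

Run:
```python
from h import *
st,im,d=avgpose(4); need([.506,-.281,.2],None,st); save('w6',im); np.savez('w6.npz',im=im,d=d,position=st['position'],tool_rot=st['tool_rot'])
r=ctrl.cut_out('wrist','gear_hub'); print([(x['score'],x['extent']) for x in r])
```

```text
pose sd [0.     0.0002 0.    ] rot sd [0.0001 0.0001 0.0003]
t 14.2 pos [ 0.4857 -0.2805  0.2009] jaw 103.91 tilt [ 3.e-04  4.e-04 -1.e+00] F [-0.9  0.4 -0.8] w 1.002 | yaw units 0.0 | shift units [ 0.04 -0.21  0.78]
[(0.66, [208.8, 149.3, 282.5, 220.1]), (0.6, [214.9, 31.3, 301.8, 118.0])]
```

View pics/w6.png

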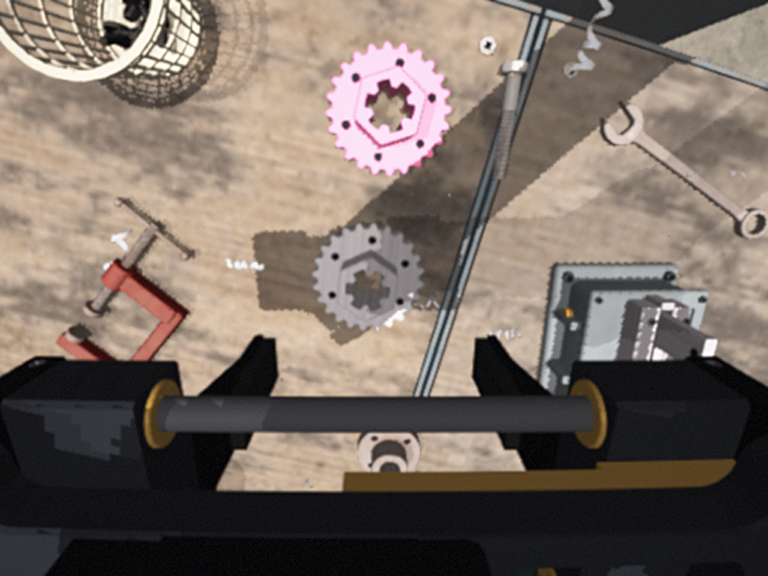

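White gear in view at (369,278), pink at (388,105). Fitting the hub hexagon.

Run:
```python
from h import *
from scipy.optimize import least_squares
z=np.load('w6.npz');W=cloud('wrist',z['d'],z)
save('w6c',z['im'][140:230,200:295],6)
P=W[140:230,200:295].reshape(-1,3)
D=P[(P[:,2]>.012)&(P[:,2]<.019)];print('disc',len(D),cv2.minEnclosingCircle((D[:,:2]*1000).astype(np.float32)))
H=P[(P[:,2]>.044)&(P[:,2]<.052)];print('hub',len(H),H.mean(0),np.percentile(H[:,2],[5,50,95]),cv2.minEnclosingCircle((H[:,:2]*1000).astype(np.float32)))
h=cv2.convexHull((H[:,:2]*1000).astype(np.float32))[:,0]
# dense sample hull
pts=[]
for a,b in zip(h,np.roll(h,-1,0)):
    n=max(2,int(np.hypot(*(b-a))));pts+= [a+(b-a)*t for t in np.linspace(0,1,n,endpoint=False)]
pts=np.array(pts)
def res(p):
    d=pts-p[:2];r=[d@[np.cos(p[2]+k*np.pi/3),np.sin(p[2]+k*np.pi/3)] for k in range(6)]
    return np.max(r,0)-p[3]
best=min((least_squares(res,[*h.mean(0),a,23.5],loss='soft_l1') for a in np.radians(np.arange(0,60,10))),key=lambda s:s.cost)
print('hex',best.x[:2],'ang mod60',np.degrees(best.x[2])%60,'half flats',best.x[3],'rms',np.sqrt(np.mean(res(best.x)**2)))
```

```text
disc 2430 ((505.1515808105469, -281.8491516113281), 50.03076171875)
hub 786 [ 0.50418961 -0.28199717  0.0479181 ] [0.04587819 0.04810647 0.04879974] ((505.1253662109375, -281.9579162597656), 26.948627471923828)
hex [ 505.1295448  -281.96725711] ang mod60 38.118912525043235 half flats 23.839736318104414 rms 0.21905803833032042
```

View pics/w6c.png

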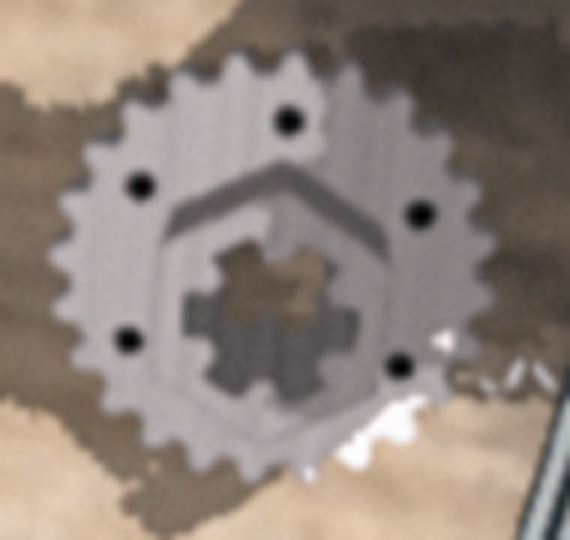

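Run:
```python
from h import *
z=np.load('w6.npz');st=dict(ctrl.get_state());st['position']=z['position'];st['tool_rot']=z['tool_rot']
need([.5051,-.2820,.021],98.1,st)
```

```text
t 14.3 pos [ 0.4857 -0.2805  0.2009] jaw 103.91 tilt [ 3.e-04  4.e-04 -1.e+00] F [ 0.4 -1.   0.3] w 1.0 | yaw units 0.97 | shift units [ 7.2  -0.17  0.76]
```

Request:
servo_tool(
  dp=[
    [0, 0, 0],
    [0.6, -0.17, 0.4],
    [1, 0, 0.36],
    [1, 0, 0],
    [1, 0, 0],
  ],
  yaw=[0.97, 0, 0, 0, 0],
)

```text
time: 14.8
position: [0.5053, -0.2825, 0.1099]
tool_rot: [-0.111, 1.568, 0.11]
ft_force: [-0.1, -0.4, 0.3]
grip_width: 1.0
```

Request:
servo_tool(
  dp=[
    [1, 0, 0],
    [0.8, 0, 0],
    [0.5, 0, 0],
    [0, 0, 0],
    [0, 0, 0],
  ],
  yaw=[0, 0, 0, 0, 0],
)

```text
time: 15.3
position: [0.5053, -0.283, 0.0539]
tool_rot: [-0.11, 1.567, 0.11]
ft_force: [-0.2, -0.9, -1.0]
grip_width: 1.004
```

Run:
```python
from h import *
st,im,d=avgpose(2); need([.5051,-.2820,.021],98.1,st); save('w7',im)
```

```text
pose sd [0.0002 0.0001 0.0002] rot sd [0.0002 0.0005 0.0001]
t 15.35 pos [ 0.5055 -0.2831  0.0541] jaw 98.03 tilt [ 1.1e-03 -5.0e-04 -1.0e+00] F [-1.2 -0.2  0.8] w 1.002 | yaw units -0.01 | shift units [ 1.33  0.05 -0.01]
```

View pics/w7.png

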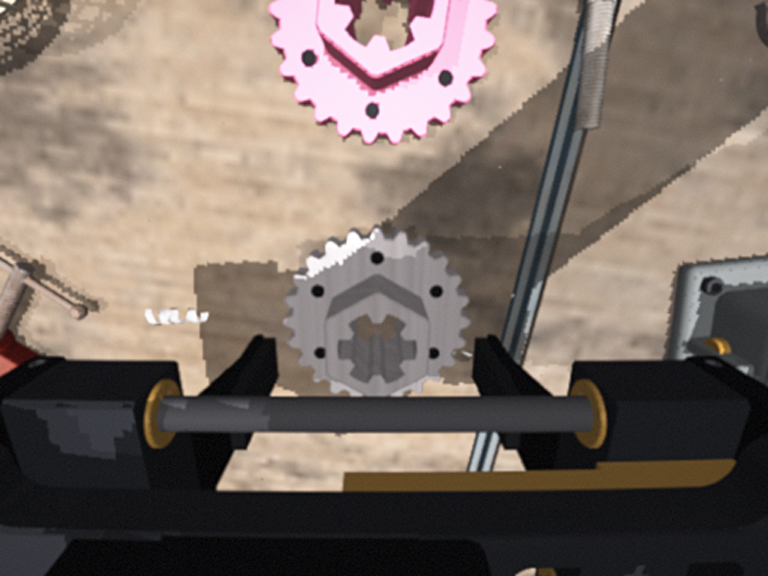

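Request:
servo_tool(
  dp=[
    [0.5, 0.04, 0],
    [0.5, 0, 0],
    [0.3, 0, 0],
    [0, 0, 0],
    [0, 0, 0],
  ],
  yaw=[0, 0, 0, 0, 0],
)

```text
time: 15.9
position: [0.5045, -0.2817, 0.0204]
tool_rot: [-0.11, 1.569, 0.11]
ft_force: [-0.4, 0.2, -0.1]
grip_width: 1.004
```

Request:
servo_tool(
  dp=[
    [0, 0, 0],
    [0, 0, 0],
    [0, 0, 0],
    [0, 0, 0],
    [0, 0, 0],
  ],
  yaw=[0, 0, 0, 0, 0],
  fingers=0,
  grip_force=50,
)

```text
time: 16.4
position: [0.505, -0.2816, 0.0209]
tool_rot: [-0.11, 1.568, 0.11]
ft_force: [-0.5, 0.6, -0.8]
grip_width: 0.633
```

Request:
servo_tool(
  dp=[
    [0, 0, 0],
    [0, 0, 0],
    [0, 0, 0],
    [0, 0, 0],
    [0, 0, 0],
  ],
  yaw=[0, 0, 0, 0, 0],
)

```text
time: 16.9
position: [0.5049, -0.2818, 0.0209]
tool_rot: [-0.11, 1.568, 0.11]
ft_force: [0.3, -0.2, 0.4]
grip_width: 0.549
```

Run:
```python
from h import *
st,im,d=avgpose(2); need([.5051,-.2820,.021],98.1,st)
```

```text
pose sd [0. 0. 0.] rot sd [0. 0. 0.]
t 16.95 pos [ 0.5049 -0.2818  0.0209] jaw 98.04 tilt [ 3.e-04 -2.e-04 -1.e+00] F [-0.1  0.   0.6] w 0.548 | yaw units -0.01 | shift units [-0.   -0.01  0.  ]
```

Request:
servo_tool(
  dp=[
    [-0.4, 0, 0],
    [-0.8, 0, 0],
    [-1, 0, 0],
    [-1, 0, 0],
    [-1, 0, 0],
  ],
  yaw=[0, 0, 0, 0, 0],
)

```text
time: 17.5
position: [0.5039, -0.2811, 0.1264]
tool_rot: [-0.109, 1.57, 0.111]
ft_force: [0.3, -0.6, -3.9]
grip_width: 0.545
```

Request:
servo_tool(
  dp=[
    [-1, 0, 0],
    [-1, 0, 0],
    [-1, 0, 0],
    [-1, 0, 0],
    [-1, 0, 0],
  ],
  yaw=[0.8, 0.8, 0.8, 0.8, 0.84],
)

```text
time: 18.0
position: [0.5039, -0.2812, 0.2515]
tool_rot: [0.226, 1.561, -0.224]
ft_force: [-0.6, -0.6, -3.1]
grip_width: 0.548
```

Run:
```python
from h import *
need([.638,-.061,.25],73.8)
```

```text
t 18.0 pos [ 0.5039 -0.2812  0.2515] jaw 73.57 tilt [-0.0014  0.0013 -1.    ] F [-0.6 -0.6 -3.1] w 0.548 | yaw units -0.04 | shift units [0.06 9.95 2.7 ]
```

Request:
servo_tool(
  dp=[
    [0, 0.8, 0.3],
    [0, 1, 0.3],
    [0, 1, 0.3],
    [0, 1, 0.3],
    [0, 1, 0.3],
  ],
  yaw=[-0.04, 0, 0, 0, 0],
)

```text
time: 18.5
position: [0.5739, -0.1744, 0.2497]
tool_rot: [0.218, 1.562, -0.217]
ft_force: [-0.6, -0.2, -3.4]
grip_width: 0.545
```

Request:
servo_tool(
  dp=[
    [0, 1, 0.3],
    [0, 1, 0.3],
    [0, 1, 0.3],
    [0, 1, 0.3],
    [0, 1, 0],
  ],
  yaw=[0, 0, 0, 0, 0],
)

```text
time: 19.0
position: [0.6373, -0.0627, 0.2493]
tool_rot: [0.217, 1.562, -0.218]
ft_force: [-0.5, -0.1, -4.1]
grip_width: 0.548
```

Request:
servo_tool(
  dp=[
    [0, 0.15, 0],
    [0, 0, 0],
    [0, 0, 0],
    [0, 0, 0],
    [0, 0, 0],
  ],
  yaw=[0, 0, 0, 0, 0],
)

```text
time: 19.5
position: [0.6378, -0.0625, 0.2509]
tool_rot: [0.22, 1.559, -0.22]
ft_force: [0.3, 0.7, -3.5]
grip_width: 0.546
```

Run:
```python
from h import *
st,im,d=avgpose(4); need([.5518,-.036,.2],73.8,st); save('w8',im); np.savez('w8.npz',im=im,d=d,position=st['position'],tool_rot=st['tool_rot'])
```

```text
pose sd [0.0001 0.0003 0.    ] rot sd [0.0003 0.     0.0004]
t 19.65 pos [ 0.6379 -0.0621  0.251 ] jaw 73.95 tilt [ 2.e-04  1.e-04 -1.e+00] F [-0.2  0.4 -4. ] w 0.549 | yaw units 0.03 | shift units [ 2.04  0.04 -3.6 ]
```

View pics/w8.png

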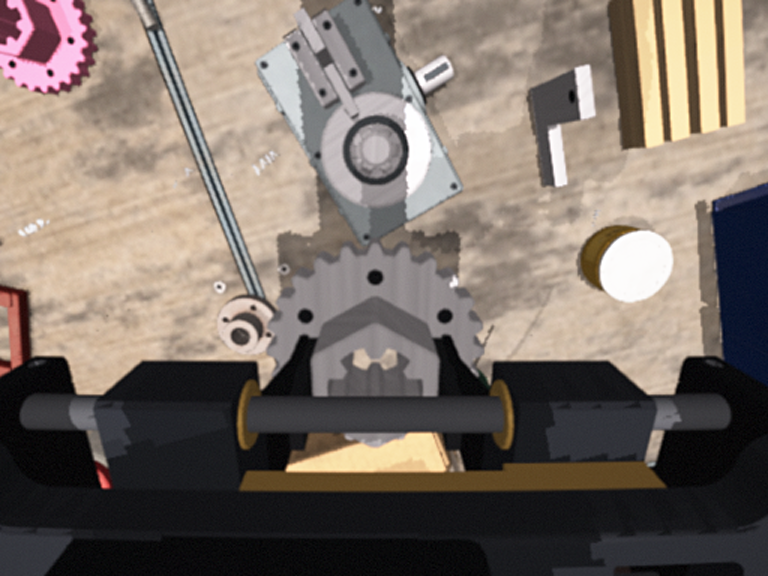

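```bash
cat > sp.py <<'E'
from h import *
from scipy.optimize import least_squares
import sys
z=np.load(sys.argv[1]);W=cloud('wrist',z['d'],z);im=z['im']
c=proj('wrist',[[.5518,-.036,.115]],z)[0];u,v=map(int,c);print(c)
save(sys.argv[2],im[max(0,v-40):v+40,u-45:u+45],8)
P=W[max(0,v-75):v+70,u-75:u+75].reshape(-1,3);P=P[np.isfinite(P[:,2])]
def circ(Q,r,c0,out=True):
    d=Q-c0;an=np.round(np.degrees(np.arctan2(d[:,1],d[:,0]))/6)*6;rr=np.hypot(*d.T)
    rim=np.array([Q[an==k][np.argmax(rr[an==k])] for k in np.unique(an) if (an==k).sum()>1])
    s=least_squares(lambda p:np.hypot(rim[:,0]-p[0],rim[:,1]-p[1])-p[2],[*c0,r],loss='soft_l1',f_scale=.0007)
    return s.x.round(4),np.sqrt(np.mean(s.fun**2)).round(5),len(rim)
c0=np.array([.5518,-.036])
dist=np.hypot(*(P[:,:2]-c0).T)
az=np.degrees(np.arctan2(*(P[:,:2]-c0).T[::-1]))
print('disc',circ(P[(P[:,2]>.077)&(P[:,2]<.0815)&(dist<.047)&(abs((az-193.8+180)%360-180)>20)][:,:2],.0415,c0))
print('cap',circ(P[(P[:,2]>.095)&(P[:,2]<.1)&(dist<.03)][:,:2],.0245,c0))
N=P[(P[:,2]>.141)&(dist<.02)];print('nose',circ(N[:,:2],.011,c0),N.mean(0).round(4))
S=P[(P[:,2]>.115)&(P[:,2]<.128)&(dist<.022)];print('spl',len(S),circ(S[:,:2],.016,c0),np.percentile(S[:,2],[5,50,95]).round(4))
H=P[(P[:,2]>.056)&(P[:,2]<.064)];print('housing',cv2.minAreaRect((H[:,:2]*1000).astype(np.float32)))
T=P[(P[:,2]>.118)&(P[:,2]<.13)&(dist>.05)];print('tab',cv2.minAreaRect((T[:,:2]*1000).astype(np.float32)),T.mean(0))
E
python3 sp.py w8.npz w8c
```

```text
[249.88226017  99.39866837]
disc (array([ 0.5521, -0.0356,  0.0418]), np.float64(0.00025), 54)
cap (array([ 0.5527, -0.0357,  0.0244]), np.float64(0.00027), 61)
nose (array([ 0.5528, -0.0357,  0.0103]), np.float64(0.00042), 61) [ 0.5527 -0.0357  0.1449]
spl 250 (array([ 0.5526, -0.0356,  0.0164]), np.float64(0.00122), 38) [0.1198 0.123  0.1244]
housing ((531.0328369140625, -38.83592987060547), (171.2410888671875, 102.99241638183594), 13.632040023803711)
tab ((479.3257141113281, -53.99340057373047), (11.41750431060791, 7.786528587341309), 16.06317710876465) [ 0.48072305 -0.05382289  0.12559355]
```

View pics/w8c.png

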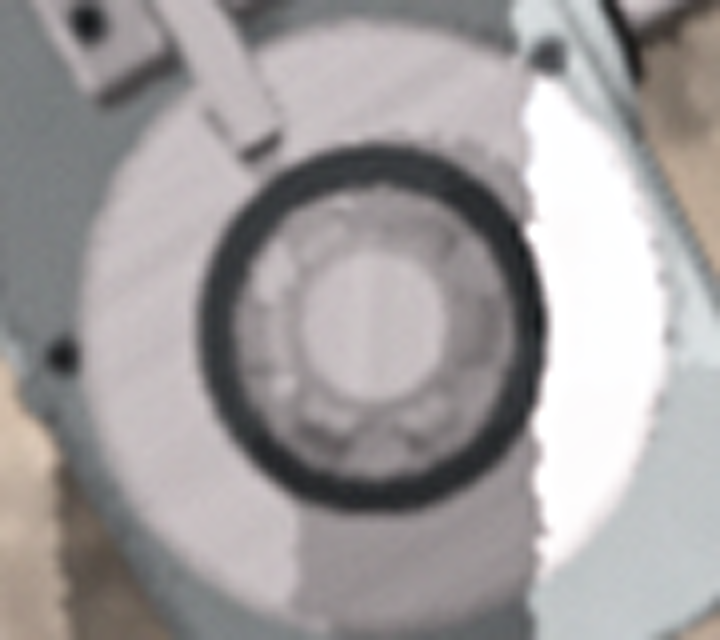

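```bash
cat > sp2.py <<'E'
from h import *
import sys
z=np.load(sys.argv[1]);W=cloud('wrist',z['d'],z);im=z['im']
c0=np.array([.5526,-.0357])
P=W[40:260,150:350].reshape(-1,3);P=P[np.isfinite(P[:,2])]
d=P[:,:2]-c0;r=np.hypot(*d.T);a=np.degrees(np.arctan2(d[:,1],d[:,0]))
k=(r>.0135)&(r<.0175)&(P[:,2]>.092)&(P[:,2]<.13)
hi=k&(P[:,2]>.116)
th=np.radians(a[hi]);m=np.mean(np.exp(6j*th));print('depth: n',hi.sum(),k.sum(),'phase',np.degrees(np.angle(m))/6,abs(m))
w=np.where(P[k][:,2]>.112,1.,-1.);m=np.sum(w*np.exp(6j*np.radians(a[k])))/k.sum();print('signed phase',np.degrees(np.angle(m))/6,abs(m))
b=np.arange(-180,181,10);print([(int(b[i]),round(float(np.median(P[k&(a>=b[i])&(a<b[i+1]),2])),3) if (k&(a>=b[i])&(a<b[i+1])).any() else None) for i in range(36)])
# unwrap
rows=[]
A=np.arange(0,360,.5);g=cv2.cvtColor(im,cv2.COLOR_RGB2GRAY).astype(np.float32)
for rr,zz in [(x,.119 if x>.0125 else .124) for x in np.arange(.009,.026,.0002)]:
    X=np.c_[c0[0]+rr*np.cos(np.radians(A)),c0[1]+rr*np.sin(np.radians(A)),np.full(len(A),zz)]
    uv=proj('wrist',X,z).astype(np.float32); rows.append(cv2.remap(g,uv[None,:,0],uv[None,:,1],cv2.INTER_CUBIC)[0])
U=np.array(rows);U=cv2.createCLAHE(3,(2,4)).apply(np.clip(U,0,255).astype(np.uint8))
U=cv2.resize(U,(720,425));
for t in range(6):
    x=int(((13.7+60*t)%360)*2);cv2.line(U,(x,0),(x,60),255,1)
cv2.imwrite('pics/'+sys.argv[2]+'.png',U)
E
python3 sp2.py w8.npz w8u
```

```text
depth: n 156 162 phase 15.69335830051945 0.6557487496540767
signed phase 15.694504356004643 0.6332374352534099
[(-180, 0.121), (-170, 0.121), (-160, 0.121), (-150, 0.122), (-140, None), (-130, None), (-120, 0.122), (-110, 0.122), (-100, 0.121), (-90, 0.109), (-80, None), (-70, None), (-60, 0.122), (-50, 0.122), (-40, 0.122), (-30, 0.121), (-20, None), (-10, None), (0, 0.121), (10, 0.121), (20, 0.122), (30, None), (40, None), (50, None), (60, 0.122), (70, 0.122), (80, 0.122), (90, None), (100, None), (110, 0.106), (120, 0.122), (130, 0.122), (140, 0.122), (150, 0.106), (160, None), (170, None)]
```

View pics/w8u.png

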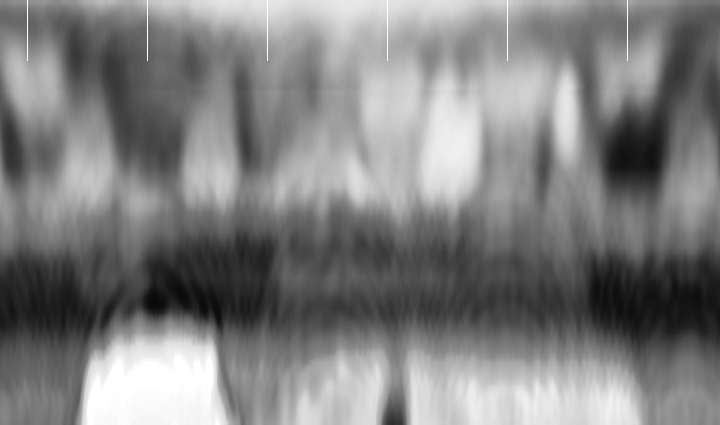

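Depth shows the splines clearly at 15.7° (mod 60), about 2° off the slot and within the stated play. I'll check the held gear's hexagon and centre against the jaws.

Run:
```python
from h import *
from scipy.optimize import least_squares
z=np.load('w8.npz');W=cloud('wrist',z['d'],z);M=axes(z)
P=W[150:275,160:340].reshape(-1,3);P=P[np.isfinite(P[:,2])]
zt=z['position'][2]-.021
D=P[(P[:,2]>zt+.010)&(P[:,2]<zt+.019)];d=D[:,:2]-z['position'][:2]
an=np.round(np.degrees(np.arctan2(d[:,1],d[:,0]))/3)*3;rr=np.hypot(*d.T)
rim=np.array([d[an==k][np.argmax(rr[an==k])] for k in np.unique(an) if rr[an==k].max()>.045])
s=least_squares(lambda p:np.hypot(rim[:,0]-p[0],rim[:,1]-p[1])-.0497,[0,0],loss='soft_l1',f_scale=.0005)
print('disc z',np.median(D[:,2])-zt,'centre off world',s.x.round(4),len(rim),'in tool y,z',(M[:,1:].T@np.r_[s.x,0]).round(4))
H=P[(P[:,2]>zt+.045)&(P[:,2]<zt+.053)];print(len(H),np.median(H[:,2])-zt)
h=cv2.convexHull((H[:,:2]*1000).astype(np.float32))[:,0]
e=np.roll(h,-1,0)-h;l=np.hypot(*e.T)
for i in np.argsort(-l)[:5]: print(l[i].round(1),(np.degrees(np.arctan2(e[i,1],e[i,0]))+90)%60)
print('jaw mod60',jawdeg(M)%60)
need([.5526,-.0357,.251],75.5,dict(ctrl.get_state(),position=z['position'],tool_rot=z['tool_rot']))
```

```text
disc z 0.016299919886176517 centre off world [0.0012 0.0002] 66 in tool y,z [0.0006 0.0011]
2341 0.04827032447290555
36.3 17.69339
35.7 43.619446
34.8 9.677361
17.2 48.953644
16.9 37.075134
jaw mod60 13.952392656558445
t 19.7 pos [ 0.6379 -0.0621  0.251 ] jaw 73.95 tilt [ 2.e-04  1.e-04 -1.e+00] F [-0.   0.3 -3.7] w 0.55 | yaw units -0.26 | shift units [-0.    0.17 -3.57]
```

Request:
servo_tool(
  dp=[
    [0, 0, 0],
    [0, 0.16, -0.5],
    [0, 0, -0.8],
    [0, 0, -0.8],
    [0, 0, -0.8],
  ],
  yaw=[-0.26, 0, 0, 0, 0],
)

```text
time: 20.2
position: [0.5682, -0.0393, 0.2507]
tool_rot: [0.197, 1.562, -0.197]
ft_force: [0.5, 0.2, -4.0]
grip_width: 0.545
```

Request:
servo_tool(
  dp=[
    [0.5, 0, -0.69],
    [0.8, 0, 0],
    [0.7, 0, 0],
    [0.5, 0, 0],
    [0, 0, 0],
  ],
  yaw=[0, 0, 0, 0, 0],
)

```text
time: 20.7
position: [0.551, -0.0349, 0.1867]
tool_rot: [0.197, 1.565, -0.198]
ft_force: [-0.4, -0.5, -2.7]
grip_width: 0.547
```

Run:
```python
from h import *
st,im,d=avgpose(3); need([.5520,-.0359,.111],75.5,st); save('w9',im)
_,s,_=shot('side'); save('s9',s[120:250,200:340],4.5)
```

```text
pose sd [0.0006 0.0001 0.0008] rot sd [0.0003 0.0015 0.0001]
t 20.8 pos [ 0.5518 -0.035   0.1878] jaw 75.6 tilt [-1.3e-03 -3.0e-04 -1.0e+00] F [-0.2 -0.2 -3.9] w 0.545 | yaw units 0.02 | shift units [ 3.07 -0.03  0.02]
```

View pics/s9.png

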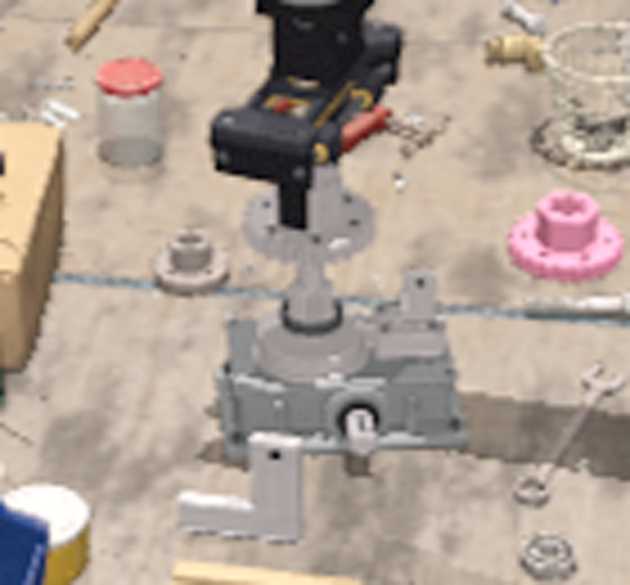

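View pics/w9.png

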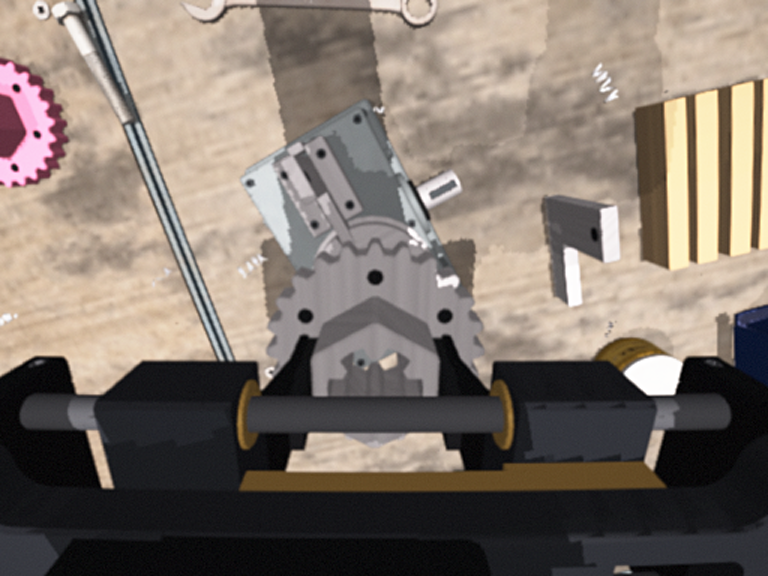

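The gear is centred over the nose. Lowering onto the plain nose first.

Request:
servo_tool(
  dp=[
    [0.3, -0.03, 0],
    [0.3, 0, 0],
    [0.3, 0, 0],
    [0.3, 0, 0],
    [0.2, 0, 0],
  ],
  yaw=[0, 0, 0, 0, 0],
)

```text
time: 21.4
position: [0.5516, -0.0356, 0.1522]
tool_rot: [0.197, 1.563, -0.198]
ft_force: [-0.3, 0.4, -4.1]
grip_width: 0.548
```

Request:
servo_tool(
  dp=[
    [0.1, 0, 0],
    [0.1, 0, 0],
    [0.1, 0, 0],
    [0.05, 0, 0],
    [0, 0, 0],
  ],
  yaw=[0, 0, 0, 0, 0],
)

```text
time: 21.9
position: [0.5521, -0.0356, 0.1445]
tool_rot: [0.197, 1.562, -0.197]
ft_force: [1.3, -1.2, -4.1]
grip_width: 0.546
```

Bottom is at the spline tops. Continuing in small steps.

Request:
servo_tool(
  dp=[
    [0.08, 0, 0],
    [0.08, 0, 0],
    [0.08, 0, 0],
    [0.08, 0, 0],
    [0, 0, 0],
  ],
  yaw=[0, 0, 0, 0, 0],
)

```text
time: 22.4
position: [0.5518, -0.0356, 0.1362]
tool_rot: [0.197, 1.562, -0.198]
ft_force: [-0.1, 0.3, -3.6]
grip_width: 0.547
```

Meshed: 9 mm below the spline tops with no resistance. Sliding down to the cap.

Request:
servo_tool(
  dp=[
    [0.15, 0, 0],
    [0.15, 0, 0],
    [0.15, 0, 0],
    [0.15, 0, 0],
    [0, 0, 0],
  ],
  yaw=[0, 0, 0, 0, 0],
)

```text
time: 22.9
position: [0.5516, -0.0356, 0.1208]
tool_rot: [0.197, 1.563, -0.198]
ft_force: [-0.1, 0.6, -4.5]
grip_width: 0.55
```

Request:
servo_tool(
  dp=[
    [0.08, 0, 0],
    [0.08, 0, 0],
    [0.08, 0, 0],
    [0.04, 0, 0],
    [0, 0, 0],
  ],
  yaw=[0, 0, 0, 0, 0],
)

```text
time: 23.4
position: [0.5524, -0.0357, 0.1152]
tool_rot: [0.198, 1.561, -0.197]
ft_force: [-2.6, 0.2, 5.9]
grip_width: 0.547
```

Request:
servo_tool(
  dp=[
    [0.06, 0, 0],
    [0.06, 0, 0],
    [0.06, 0, 0],
    [0.06, 0, 0],
    [0, 0, 0],
  ],
  yaw=[0, 0, 0, 0, 0],
)

```text
time: 23.9
position: [0.5525, -0.0357, 0.1108]
tool_rot: [0.198, 1.561, -0.196]
ft_force: [-6.8, -0.0, 14.8]
grip_width: 0.552
```

Request:
servo_tool(
  dp=[
    [0.04, 0, 0],
    [0.04, 0, 0],
    [0, 0, 0],
    [0, 0, 0],
    [0, 0, 0],
  ],
  yaw=[0, 0, 0, 0, 0],
  grip_force=60,
)

```text
time: 24.4
position: [0.5526, -0.0358, 0.1107]
tool_rot: [0.199, 1.561, -0.196]
ft_force: [-12.3, 1.0, 28.4]
grip_width: 0.545
```

The shoulder is reached: force rose from 15 to 28 N with no further travel, TCP at 0.1107 m (expected 0.111). I'll ease off slightly and check.

Request:
servo_tool(
  dp=[
    [-0.02, 0, 0],
    [0, 0, 0],
    [0, 0, 0],
    [0, 0, 0],
    [0, 0, 0],
  ],
  yaw=[0, 0, 0, 0, 0],
)

```text
time: 24.9
position: [0.5526, -0.0357, 0.1107]
tool_rot: [0.199, 1.561, -0.196]
ft_force: [-11.2, 1.6, 25.2]
grip_width: 0.548
```

Run:
```python
from h import *
st,im,d=avgpose(3); need([.5520,-.0359,.111],75.5,st); save('w10',im); W=cloud('wrist',d,st)
print('torque',ctrl.get_state()['torque'].round(2))
P=W[120:270,150:350].reshape(-1,3);P=P[np.isfinite(P[:,2])];r=np.hypot(P[:,0]-.5526,P[:,1]+.0357)
k=(r>.034)&(r<.046)&(P[:,2]>.08)&(P[:,2]<.13);print('gear disc top z (exp .106)',np.percentile(P[k][:,2],[10,50,90]))
k=(r<.028)&(r>.02)&(P[:,2]>.125)&(P[:,2]<.16);print('hub top (exp .138)',np.percentile(P[k][:,2],[10,50,90]))
rect('tab (exp top .126)',W,180,60,300,200,.119,.132)
_,s,_=shot('side'); save('s10',s[120:250,200:340],4.5)
```

```text
pose sd [0. 0. 0.] rot sd [0. 0. 0.]
t 25.0 pos [ 0.5526 -0.0357  0.1107] jaw 75.59 tilt [ 6.0e-04  2.1e-03 -1.0e+00] F [-9.3  1.2 24.3] w 0.544 | yaw units 0.01 | shift units [-0.01 -0.01 -0.02]
torque [ 0.08  2.61 -0.02]
gear disc top z (exp .106) [0.10559223 0.10629639 0.10688024]
hub top (exp .138) [0.12938319 0.13796749 0.14000186]
tab (exp top .126) 270 [ 0.4786 -0.052   0.1251] rect [477.2 -51.1] [ 6.9 17.2] 76.1 z [0.1201 0.126  0.127 ]
```

View pics/s10.png

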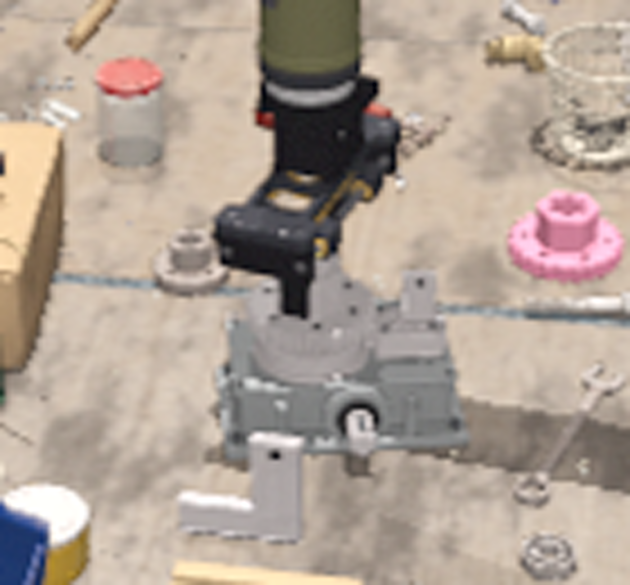

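View pics/w10.png

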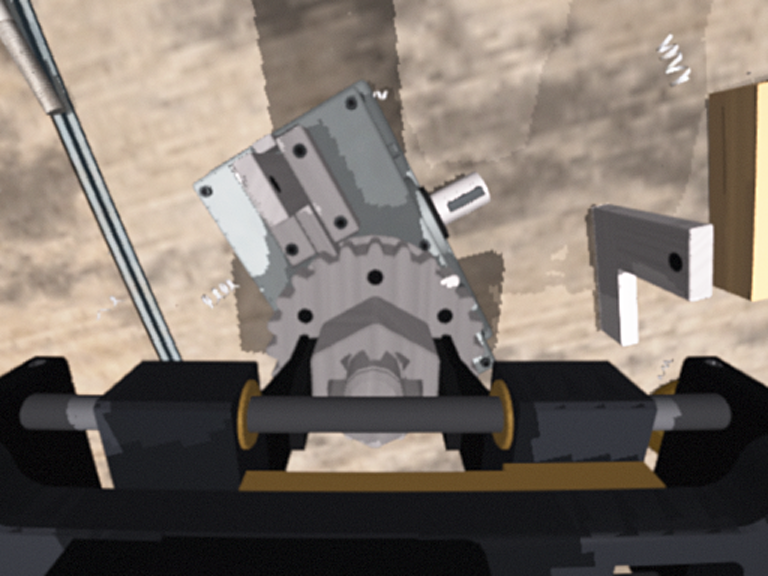

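The gear disc top reads 0.106 m (home), the tab top is still 0.126 m, and the push is steady at about 25 N. Handing in.

```bash
python3 -c "
from h import *
print(ctrl.close_job()); s=ctrl.get_state();print(s['time'],s['position'],s['ft_force'])"
```

```text
the job is handed in; nothing more can be done
None
the job is handed in; nothing more can be done
```

The job is handed in at about 25 s of the 66 s. The locking plate is in the guide and the gear is pressed fully home, still held by the gripper.

- **Plate:** I took the middle-sized plate from the tool block and slid it into the slotted guide. Its tab top reads 0.126 m, which is the seated height (60 + 66 mm), and it still read that after the gear went on.
- **Gear:** I gripped the white gear across its hub flats and turned it to about 75.5°, to match splines measured at 15.7° (mod 60). It slid onto the splines without resistance. The disc top reads 0.106 m and the hub top 0.138 m, both as expected at the shoulder. The last reading was about 25 N of push with the gripper still closed on the hub.
- **Checks that disagreed or were not made:**
  - The splines measured about 2° (0.033 rad) off the slot. That is within the stated start tolerance, but I saw the spindle angle only after the plate was in and did not re-measure it after pressing.
  - The camera put the held gear about 1 mm off the tool centre. I corrected for half of that.
  - About 10 N of sideways force remained while pressing.
  - I did not re-measure the bystanders. The views taken along the way showed none of them touched.

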